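# Thread the axle through two coil bobbins in the inclined stand

## Task

Set the long coil bobbin in the long bay and the short one in the short bay of the inclined stand, each seated squarely on the deck with its bore in line with the holes in the stand's cheeks. Then thread the steel axle down through all three cheeks and both bobbins from the high end until the shoulder of its flat grip is home against the upper cheek, and let go. Leave the screw jar, the tape roll and the block of pink cells where they are.

Things in the scene. Friction and masses are not known exactly. Their poses are not given: they have to be found in the camera images.
- stand_deck: Inclined deck of a grey stand fixed to the bench; place and yaw vary. Origin: middle of the deck's upper face, 48 mm above the bench. x runs DOWNHILL along the slope (25 deg), parallel to the line of holes; y level, across; z normal to the deck. Deck 154 x 84 mm. Three 8 mm cheeks stand across it, 70 mm wide, 42 mm high (z), at x = -72 to -64, +6 to +14 and +64 to +72 mm.
- upper_hole (a point): Centre of the hole's mouth on the outer (uphill) face of the upper cheek: x = -72, y = 0, z = +28 mm in the deck frame. All three cheeks have a round 18 mm through hole at y = 0, z = 28 mm. Axes as the deck's.
- long_bay (a point): Where the long bobbin's middle belongs: x = -29, y = 0, z = +28 mm in the deck frame. The bay is 70 mm long (x = -64 to +6 mm). Guide lips at both sides leave 59 mm across at the deck, flare to about 70 mm and end 11 mm above the deck. Axes as the deck's.
- short_bay (a point): Where the short bobbin's middle belongs: x = +39, y = 0, z = +28 mm in the deck frame. The bay is 50 mm long (x = +14 to +64 mm), with the same guide lips. Below the deck a level base plate 190 x 104 x 8 mm lies on the bench, centred under the deck's origin.
- bobbin_long: Loose coil bobbin 60 mm long, 0.14 to 0.28 kg: black square flanges 56 x 56 x 5 mm at the ends, copper winding 46 x 46 mm between them (50 mm long; grip it across the 46 mm). Square 18 mm bore right through. Origin: its middle; x along the bore. Starts lying on its side, bore level, origin 28 mm above the bench. Ends alike, sides alike.
- bobbin_short: Loose coil bobbin like the long one but only 40 mm long (30 mm of winding between the flanges), 0.10 to 0.21 kg. Origin: its middle; x along the bore. Starts lying on its side, origin 28 mm above the bench. The two bobbins may have changed places.
- axle: Loose steel axle, 198 mm overall, 0.1 kg. Origin: on its axis at the shoulder. x points along the shaft to its tip: 14 mm in diameter, 156 mm long, the last 14 mm tapering to 6 mm. Behind the shoulder (x = -42 to 0 mm) a flat grip 26 mm wide in y, 14 mm thick in z, too wide for the holes. Starts lying flat, axis 7 mm above the bench.
- jar: Bystander: screw jar with black lid, 50 mm across, 69 mm tall, standing. Origin: centre of its underside.
- tape: Bystander: yellow tape roll lying flat, 62 mm across, 17 mm high. Origin: centre of its underside.
- cell_pack_small: Bystander: block of pink battery cells in black end frames, 62 x 102 x 66 mm, standing, long side along its y. Origin: centre of its underside.
There are look-alikes about, which are no part of the job. Leave any yellow look-alike of the bobbin_short alone.

How it is judged:
By the outcome, as a careful person would: the job done as asked, in the order asked, and still so for the second after the job is handed in, with the robot touching nothing.
It also fails if it takes over 72 s, if anything falls off the work surface, if the arm or the gripper's body presses on something with over 40 N, if the wrist force passes 120 N, or if a joint passes its speed limit or range.

## Robot

A 6-joint arm with a two-finger parallel gripper is mounted at the origin on a cart in front of the work surface, level with it; the furniture and walls round the work are solid. World frame = base frame: x ahead of the robot, y to its left, z up, the work surface at z = 0. Lengths are in mm, angles in degrees, forces in N, time in s.
With the tool pointing down it reaches from about 300 to 850 mm from the base axis. Payload 4.2 kg.
Tool frame: the origin (TCP) lies midway between the tips of the shut fingers; the grasp point (between the pads) lies 19 mm behind it (pinch_z is the distance from the TCP to the grasp point, in mm); z points along the fingers, y is the line along which they close (so a half turn about z gives the same grasp; the last joint's range is limited). The gripper opens to 91 mm and grips with 3 to 60 N. Pads are 32 mm wide; open, the fingers measure 118 mm over their backs; the gripper's body (76 mm by 178 mm) begins 60 mm behind the grasp point.
Start: joints at [68.87, 18.312, 89.639, -0, 72.044, -1.146], TCP at [196.521, 540.391, 213.976] pointing down, gripper open.
Joint ranges: [-177.97, 177.97], [-48.28, 115.42], [12.27, 149.76], [-77.06, 257.06], [2.81, 150.46], [-146.56, 146.56]. Speed limits (degrees/s): [147.25, 147.25, 180, 180, 180, 180].

## Interface

Orientations are given as [roll, pitch, yaw] about the fixed x, y, z axes, in that order (R = Rz(yaw) Ry(pitch) Rx(roll)).
In Python, from workcell import * gives the robot as it stands.
- The arm moves only by the tool step_arm, never from a script. Its argument "steps" is a list of rows, each a list of 7 numbers: the turn, a rotation vector about the tool's x, y, z in degrees, then the shift along the tool's x, y, z in mm, then the opening, from 0 (shut) to 1 (fully open). In form: [[rx, ry, rz, x, y, z, hand], ...]. A call has exactly 8 rows; each row shifts and turns the commanded pose from where the row before left it, along the tool's axes as they then stand; what a row does not reach is not made up. A row lasts 1/8 s, in which the tool goes at most 62.5 mm and 10.7 degrees, less where a joint would pass 70% of its speed; a pose out of reach is approached as far as the arm can. A call is refused whole if a number of a shift passes 62.5 or a number of a turn 10.7, either way. A call with a gripper value outside its range is refused whole. The fingers move at their own pace and stop on an object; "force" is the grip in N (left out, the last holds). Time passes only in rows, so rows that do not move let the fingers close, or fill a call up. It gives the time, the measured TCP pose, the force, the opening and the grip force at its end, in the units of the state.
- state(): the state, without advancing time (a new reading comes with each control period).
- grab_frame(name): name is "scene" or "side" or "wrist"; returns a dict with "image" (400x640x3 uint8, blue, green, red), "fovy" (degrees; the focal length in pixels is half the picture's height over the tangent of half this angle, whatever the lens; pixels are square), "cx", "cy" (the principal point, pixels), "origin" and "rotation" of the camera in the world; the wrist camera has in their place "tool_from_camera" (4x4, takes a point from camera to tool coordinates, whose origin is the TCP and whose axes are the flange's). Camera axes: x right, y down, z forward; pixel columns grow to the right and rows downward; lengths in mm; the calibration is good to about 2 mm. The wrist camera is an equidistant fisheye: a pixel r from the principal point sees the ray r / f radians off the axis. A picture is of the moment at which its call begins: read the wrist's pose just before it. There is no depth.
- job_done(): hands the job in; it is judged then, once.
The state is a dict: "time_s": time; "qpos": joint angles; "qvel": joint speeds; "effort": joint torques, N m; "ee_pos": TCP position; "ee_rot": TCP orientation; "force": force on the tool from outside, world axes, zero at the start; "torque": the same for the moment, N m; "gripper_width": finger opening in mm; "gripper_force": force on a finger pad.
Only numpy, scipy, OpenCV 4.12 (cv2) and the standard library are available. Lean on these libraries where they do the work, as an engineer would, in place of code of your own. Each camera call takes 0.05 s, during which the arm holds its last target. There are 200 camera calls.

## Working session

There is one attempt and no reset: what is moved stays moved. The work goes in short steps, Python scripts to look and compute and a tool call to move; the robot and the scene stay as the last step left them, time stands still between calls to the robot, and variables do not carry over. Pictures are saved under pics/ and viewed, at most 10 in all, crops included, and the job is handed in when it is done.

Besides the shell and the picture viewer there is one more tool, called as name([rows], argument=value, ...), one row to a line, values as JSON. step_arm: Moves the arm, as the interface text tells. Its arguments: {"type":"object","properties":{"steps":{"type":"array","items":{"type":"array","items":{"type":"number"}}},"force":{"type":"number"}},"required":["steps"]}

```bash
ls; mkdir -p pics
python3 - <<'E'
from workcell import *
import cv2
print(state())
for n in("scene","side","wrist"):
    f=grab_frame(n); cv2.imwrite(f"pics/{n}0.png",f["image"])
    print(n,{k:v for k,v in f.items() if k!="image"})
E
```

```text
pics
{'time_s': 0.0, 'qpos': array([ 6.88689426e+01,  1.83524408e+01,  8.97094945e+01, -8.59266416e-04,
        7.20431192e+01, -1.14602898e+00]), 'qvel': array([ 0.02594665,  0.01649688, -0.00635437,  0.04674354,  0.10596042,
        0.06441003]), 'effort': array([ 2.00644143e-03, -4.12451112e+01, -2.31977731e+01,  7.28337374e-02,
        4.57391236e-02, -1.35257110e-04]), 'ee_pos': array([196.33499766, 539.88063875, 213.09134335]), 'ee_rot': array([-1.79894950e+02, -1.28439583e-03,  1.60015236e+02]), 'force': array([-0.14757465,  0.06624681, -0.43041626]), 'torque': array([ 0.05131421, -0.04568292,  0.01628906]), 'gripper_force': 0.0, 'gripper_width': 90.98915614076002}
scene {'fovy': 47.63029063504652, 'cx': 327.2099672179705, 'cy': 192.68040763736278, 'origin': array([989.58719196, -46.11024233, 906.1226176 ]), 'rotation': array([-151.28184528,    0.19993505,   78.77153289])}
side {'fovy': 49.33938357112227, 'cx': 315.97840239132216, 'cy': 200.61081164980394, 'origin': array([458.75156395, 760.22811471, 605.71963782]), 'rotation': array([-124.57975968,    1.41421814, -173.72914038])}
wrist {'fovy': 65.70646984690485, 'cx': 317.6629152639293, 'cy': 195.8579310177515, 'tool_from_camera': array([[ 6.63138808e-04, -9.61324310e-01, -2.75418101e-01,
         7.82294982e+01],
       [ 9.99999670e-01,  5.08152268e-04,  6.34088536e-04,
         8.02245455e-01],
       [-4.69610392e-04, -2.75418431e-01,  9.61324330e-01,
        -1.70959208e+02],
       [ 0.00000000e+00,  0.00000000e+00,  0.00000000e+00,
         1.00000000e+00]])}
```

View pics/scene0.png

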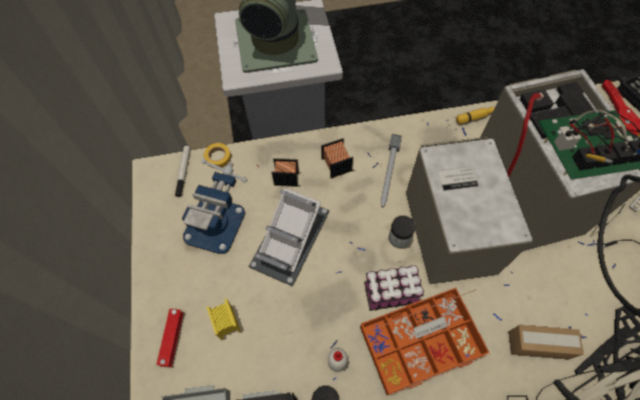

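View pics/side0.png

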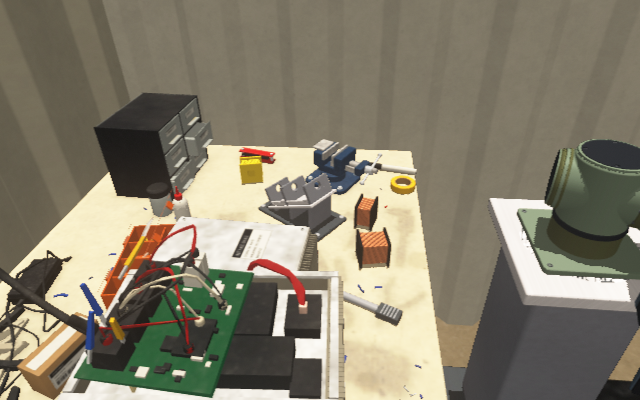

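```bash
cat > h.py <<'E'
from workcell import *
import numpy as np, cv2
from scipy.spatial.transform import Rotation as R
from scipy.optimize import least_squares
def Rot(r): return R.from_euler('xyz',r,degrees=True).as_matrix()
def cam(f,st=None):
    F=200/np.tan(np.radians(f["fovy"]/2))
    if "origin" in f: return dict(o=np.array(f["origin"]),R=Rot(f["rotation"]),F=F,c=np.array([f["cx"],f["cy"]]),fish=False)
    T=np.array(f["tool_from_camera"]);B=Rot(st["ee_rot"])
    return dict(o=B@T[:3,3]+st["ee_pos"],R=B@T[:3,:3],F=F,c=np.array([f["cx"],f["cy"]]),fish=True)
def proj(c,P):
    p=(np.atleast_2d(P)-c["o"])@c["R"]
    if not c["fish"]: return p[:,:2]/p[:,2:]*c["F"]+c["c"]
    n=np.linalg.norm(p[:,:2],axis=1);th=np.arctan2(n,p[:,2])
    return p[:,:2]/n[:,None]*(th*c["F"])[:,None]+c["c"]
def ray(c,uv):
    d=(np.array(uv,float)-c["c"])/c["F"]
    if c["fish"]:
        t=np.linalg.norm(d); v=np.r_[d/t*np.sin(t),np.cos(t)]
    else: v=np.r_[d,1]
    return c["R"]@v
def onz(c,uv,z):
    v=ray(c,uv); return c["o"]+v*(z-c["o"][2])/v[2]
def crop(im,x0,y0,x1,y1,k,name):
    cv2.imwrite("pics/"+name,cv2.resize(im[y0:y1,x0:x1],None,fx=k,fy=k,interpolation=cv2.INTER_CUBIC))
E
python3 - <<'E'
from h import *
f=grab_frame("scene");c=cam(f);g=grab_frame("side");s=cam(g)
for n,p,z in[("stand",(288,232),48),("boba",(285,170),56),("bobb",(337,152),56),("axgrip",(395,140),14),("tip",(385,205),7),("jar",(402,222),69),("tape",(217,155),17),("pink",(393,285),66),("yel",(223,318),56),("vise",(214,208),60),("box",(470,180),130)]:print(n,onz(c,p,z).round())
a=f["image"][110:300,180:440]; b=g["image"][165:335,230:420]
A=cv2.resize(a,None,fx=3,fy=3,interpolation=cv2.INTER_CUBIC)
cv2.imwrite("pics/c1.png",A);crop(g["image"],240,165,420,335,3.5,"c2.png")
print(A.shape)
E
```

```text
stand [603. -55.  48.]
boba [458. -38.  56.]
bobb [434.  84.  56.]
axgrip [400. 233.  14.]
tip [562. 167.   7.]
jar [636. 176.  69.]
tape [ 361. -188.   17.]
pink [758. 124.  66.]
yel [ 755. -200.   56.]
vise [ 524. -198.   60.]
box [599. 317. 130.]
(570, 780, 3)
```

View pics/c1.png

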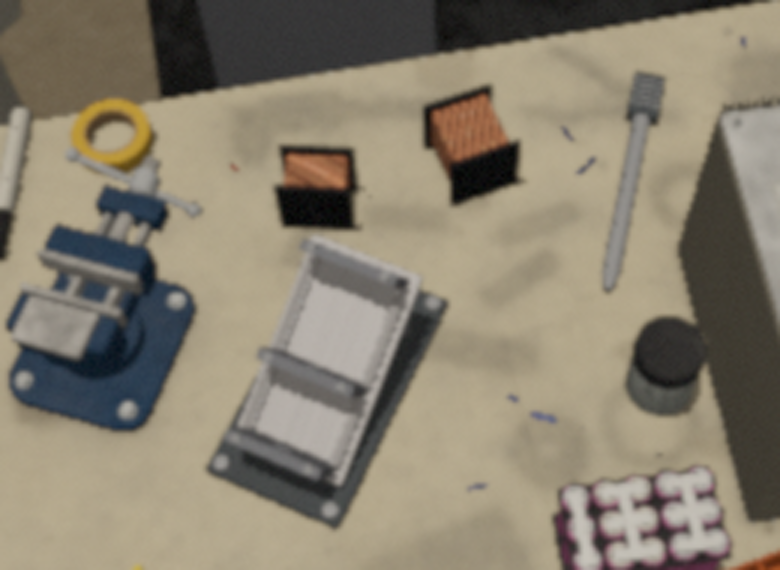

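View pics/c2.png

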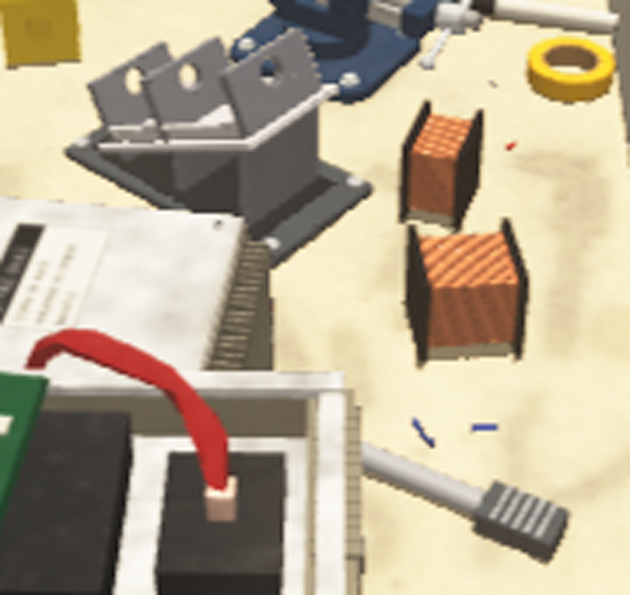

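Candidates in the scene picture: 
- Long bobbin (337,155), which shows longer in the side view than its neighbour. 
- Short bobbin (285,170). 
- Yellow look-alike (223,318), not to be touched. 
- Axle (390,170), with the white-black pen at (183,170) and the screwdriver as look-alikes. 
- Stand (288,232), with the blue vise (214,208) as a look-alike.

The crops confirm these choices: copper windings, black flanges and the flat ribbed grip. The stand's high end faces the robot.

```bash
cat >> h.py <<'E'
def rz(a): return R.from_euler('z',a,degrees=True).as_matrix()
def fit(obs,x0,rotf,z,org=None):
    # obs: list of (cam, model pts Nx3, px Nx2); unknown x,y,yaw
    def res(p):
        return np.concatenate([(proj(c,(rotf(p[2])@np.array(M,float).T).T+[p[0],p[1],z])-np.array(U,float)).ravel() for c,M,U in obs])
    s=least_squares(res,x0,loss='soft_l1'); return s.x,np.abs(res(s.x)).reshape(-1,2).round(1)
def deckR(a): return rz(a)@R.from_euler('y',25,degrees=True).as_matrix()
E
python3 - <<'E'
from h import *
c=cam(grab_frame("scene"));s=cam(grab_frame("side"))
S=lambda L:np.array(L)/3+[180,110]
D=lambda L:np.array(L)/3.5+[240,165]
# long bobbin: near flange outer face (+x) corners (y: left=-)
L=lambda h:[[h,-28,28],[h,28,28],[h,28,-28],[h,-28,-28]]
print("long",*fit([(c,L(30)+[[-30,-28,28],[-30,28,28]],S([[447,160],[518,141],[520,182],[454,203],[424,105],[490,88]]))],[434,84,15],rz,28))
print("short",*fit([(c,L(20)+[[-20,-28,28],[-20,28,28]],S([[277,187],[355,188],[354,228],[281,225],[281,147],[354,150]]))],[458,-38,0],rz,28))
print("axle",*fit([(c,[[-42,-13,7],[-42,13,7],[0,13,7],[0,-13,7],[156,0,0]],S([[637,72],[664,78],[655,122],[630,117],[608,290]]))],[420,220,-15],rz,7))
Bp=[[95,-52,-40],[95,52,-40],[-95,52,-40]]
def resid(p):
    o=np.array([p[0],p[1],48]);A=rz(p[2]);K=deckR(p[2])
    m1=(A@np.array(Bp).T).T+o
    d=np.array([[-72,-35,42],[-72,35,42],[72,-35,42]])
    m2=(K@d.T).T+o
    q=np.vstack([proj(c,m1)-S([[207,470],[337,525],[449,300]]),proj(c,m2)-S([[310,238],[420,278],[228,430]])])
    h=(K@np.array([[-72,0,28.],[6-.0,0,28]]).T).T+o
    return q.ravel()
r=least_squares(resid,[600,-55,-20],loss='soft_l1');print("stand",r.x,resid(r.x).reshape(-1,2).round(1))
E
```

```text
long [430.87208669  84.45814019   9.67526805] [[1.3 1.7]
 [1.  0.4]
 [0.8 0.1]
 [1.1 0.3]
 [0.6 0.8]
 [0.3 2.4]]
short [446.45361214 -36.10924532 -13.20630575] [[0.6 0.5]
 [1.1 0.9]
 [0.7 0.1]
 [0.8 0.5]
 [0.3 1.5]
 [0.4 1.8]]
axle [425.51837139 224.38348791 -24.47824982] [[0.7 0.1]
 [1.  0.1]
 [1.3 0.4]
 [1.2 0.9]
 [0.1 1.1]]
stand [597.61923569 -48.52536641 -36.41479426] [[-0.2 -1.3]
 [ 0.9  1.1]
 [ 2.9  0.2]
 [ 0.1 -0.6]
 [-5.  -0.8]
 [-0.5  2.1]]
```

```bash
cat >> h.py <<'E'
def plan(targets,p=None,A=None):
    """targets: (pos,Rmat,n) ; prints rows (turn then shift in the axes before the row)"""
    st=state(); p=st["ee_pos"] if p is None else np.array(p,float); A=Rot(st["ee_rot"]) if A is None else A
    for q,B,n in targets:
        rv=R.from_matrix(A.T@B).as_rotvec(degrees=True)/n; q=np.array(q,float); d=(q-p)/n
        for i in range(n):
            print([round(float(x),1) for x in np.r_[rv,A.T@d]])
            A=A@R.from_rotvec(rv,degrees=True).as_matrix()
        p=q
        print('--')
def down(a): # tool x at azimuth a, z down
    return Rot([180,0,a])
def tilt(a): # deck-aligned tool: tool x uphill, z into deck ; a=deck yaw
    K=deckR(a); return np.c_[-K[:,0],K[:,1],-K[:,2]]
E
python3 - <<'E'
from h import *
plan([([490,20,270],down(160),12)])
E
```

```text
[-0.0, -0.0, 0.0, -37.8, -32.4, -4.7]
[-0.0, -0.0, 0.0, -37.8, -32.4, -4.7]
[-0.0, -0.0, 0.0, -37.8, -32.4, -4.7]
[-0.0, -0.0, 0.0, -37.8, -32.4, -4.7]
[-0.0, -0.0, 0.0, -37.8, -32.4, -4.7]
[-0.0, -0.0, 0.0, -37.8, -32.4, -4.7]
[-0.0, -0.0, 0.0, -37.8, -32.4, -4.7]
[-0.0, -0.0, 0.0, -37.8, -32.4, -4.7]
[-0.0, -0.0, 0.0, -37.8, -32.4, -4.7]
[-0.0, -0.0, 0.0, -37.8, -32.4, -4.7]
[-0.0, -0.0, 0.0, -37.8, -32.4, -4.7]
[-0.0, -0.0, 0.0, -37.8, -32.4, -4.7]
--
```

step_arm([
  [0, 0, 0, -38, -32, -5, 1],
  [0, 0, 0, -38, -32, -5, 1],
  [0, 0, 0, -38, -32, -5, 1],
  [0, 0, 0, -38, -32, -5, 1],
  [0, 0, 0, -38, -32, -5, 1],
  [0, 0, 0, -38, -32, -5, 1],
  [0, 0, 0, -38, -32, -5, 1],
  [0, 0, 0, -38, -32, -5, 1],
])

```text
time_s: 1.35
ee_pos: [395.3, 194.5, 254.3]
ee_rot: [180.0, 0.0, 160.0]
force: [0.5, 0.3, 0.3]
gripper_width: 91.4
gripper_force: 0.0
```

step_arm([
  [0, 0, 0, -38, -32, -5, 1],
  [0, 0, 0, -38, -32, -5, 1],
  [0, 0, 0, -38, -32, -5, 1],
  [0, 0, 0, -38, -32, -5, 1],
  [0, 0, 0, 0, 0, 0, 1],
  [0, 0, 0, 0, 0, 0, 1],
  [0, 0, 0, 0, 0, 0, 1],
  [0, 0, 0, 0, 0, 0, 1],
])

```text
time_s: 2.35
ee_pos: [493.4, 24.6, 274.0]
ee_rot: [180.0, -0.0, 160.1]
force: [1.6, 1.0, -0.2]
gripper_width: 91.1
gripper_force: 0.0
```

Run:
```python
from h import *
import pickle
st=state();f=grab_frame("wrist");pickle.dump((st,f),open("w1.pkl","wb"))
print(st["ee_pos"],st["ee_rot"],st["qpos"])
cv2.imwrite("pics/w1.png",cv2.resize(f["image"],None,fx=1.25,fy=1.25,interpolation=cv2.INTER_CUBIC))
```

```text
[493.37826723  24.61153914 274.01228319] [ 1.79985419e+02 -1.35851108e-03  1.60109733e+02] [ 1.51224337e+00  8.96941016e+00  9.35778191e+01  1.44162022e-02
  7.74487149e+01 -6.86006220e+01]
```

View pics/w1.png

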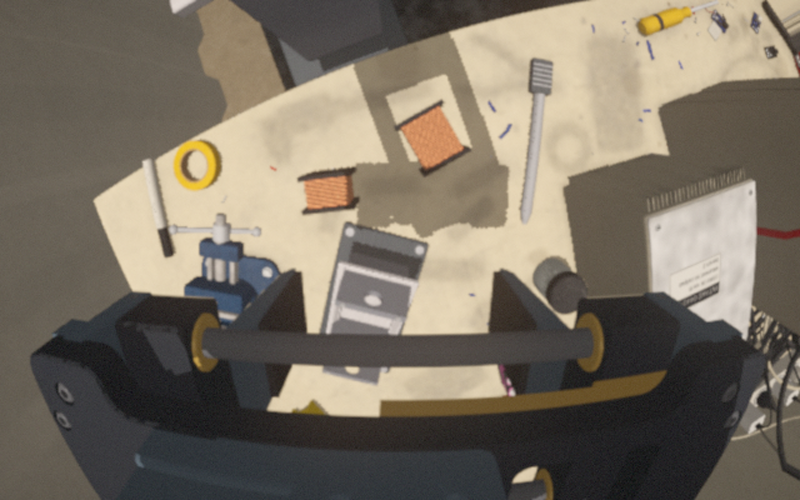

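Wrist view (1.25× scale): long bobbin (432,138), short bobbin (328,190), axle from (541,62) to (526,220), stand around (375,305), all as chosen. I'll take one enlarged crop to get the corners.

Run:
```python
from h import *
import pickle
st,f=pickle.load(open("w1.pkl","rb"))
crop(f["image"],230,40,450,235,3,"w1c.png")
```

```text
(no output)
```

View pics/w1c.png

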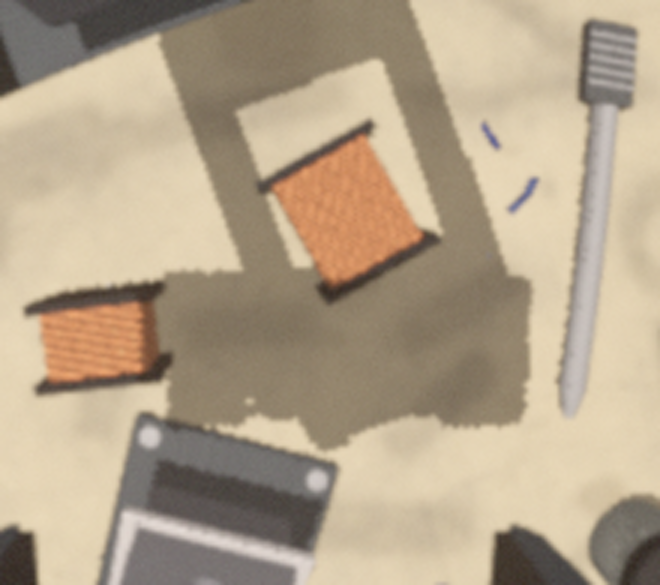

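```bash
cat > fit2.py <<'E'
from h import *
import pickle
st,f=pickle.load(open("w1.pkl","rb"));w=cam(f,st)
c=cam(grab_frame("scene"))
S=lambda L:np.array(L)/3+[180,110]
W=lambda L:np.array(L)/3+[230,40]
L=lambda h:[[h,-28,28],[h,28,28],[h,28,-28],[h,-28,-28]]
lw=(w,[[-30,-28,28],[-30,28,28],[30,28,28],[30,-28,28]],W([[258,186],[370,121],[440,240],[327,301]]))
ls=(c,L(30)+[[-30,-28,28],[-30,28,28]],S([[447,160],[518,141],[520,182],[454,203],[424,105],[490,88]]))
sw=(w,[[-20,-28,28],[20,-28,28],[20,28,-28],[-20,28,-28]],W([[25,309],[38,391],[169,366],[163,284]]))
ss=(c,L(20)+[[-20,-28,28],[-20,28,28]],S([[277,187],[355,188],[354,228],[281,225],[281,147],[354,150]]))
Ax=[[-42,-13,7],[-42,13,7],[0,13,7],[0,-13,7],[156,0,0]]
aw=(w,Ax,W([[588,20],[638,30],[630,107],[581,98],[569,413]]))
as_=(c,Ax,S([[637,72],[664,78],[655,122],[630,117],[608,290]]))
for n,o,x0,z in[("long",(lw,ls),[430,84,10],28),("short",(sw,ss),[446,-36,-13],28),("axle",(aw,as_),[425,224,-24],7)]:
    for k in (o[:1],o[1:],o):
        x,r=fit(k,x0,rz,z);print(n,x.round(1),r.max(1))
Ry=R.from_euler('y',25,degrees=True).as_matrix()
d=lambda P:(Ry@np.array(P,float).T).T
b=lambda P:np.array(P,float)
tw=(w,np.vstack([b([[-95,-52,-40],[-95,52,-40]]),d([[-77,-42,0],[-77,42,0]])]),W([[142,412],[337,464],[125,510],[313,555]]))
ts=(c,np.vstack([b([[95,-52,-40],[95,52,-40],[-95,52,-40]]),d([[-72,-35,42],[-72,35,42],[72,-35,42]])]),S([[207,470],[337,525],[449,300],[310,238],[420,278],[228,430]]))
for k in([tw],[ts],[tw,ts]):
    x,r=fit(k,[598,-48,-30],rz,48);print("stand",x.round(1),r.tolist())
E
python3 fit2.py
```

```text
long [433.5  85.3  11.1] [1.4 1.2 0.6 2. ]
long [430.9  84.5   9.7] [1.7 1.  0.8 1.1 0.8 2.4]
long [432.8  85.2  10.8] [1.6 1.7 0.3 1.5 2.5 1.6 0.3 1.  0.2 1.9]
short [449.6 -36.3 -15.9] [0.8 2.2 1.2 0.8]
short [446.5 -36.1 -13.2] [0.6 1.1 0.7 0.8 1.5 1.8]
short [448.9 -36.3 -15.5] [1.1 1.8 1.1 0.7 1.  2.2 1.5 0.9 1.  0.8]
axle [422.5 225.7 -23.9] [1.4 1.5 0.6 0.5 1.2]
axle [425.5 224.4 -24.5] [0.7 1.  1.3 1.2 1.1]
axle [423.5 225.3 -24.1] [0.7 0.8 1.1 1.2 1.8 0.7 1.  1.4 1.6 0.4]
stand [597.1 -50.2 -34.9] [[2.3, 0.8], [1.6, 0.3], [0.9, 0.1], [1.1, 1.4]]
stand [597.6 -48.5 -36.4] [[0.2, 1.3], [0.9, 1.1], [2.9, 0.2], [0.1, 0.6], [5.0, 0.8], [0.5, 2.1]]
stand [597.2 -49.9 -35.3] [[1.5, 1.0], [2.2, 0.1], [0.2, 0.1], [1.6, 1.8], [0.4, 0.6], [1.3, 0.9], [1.7, 0.5], [1.1, 0.6], [6.0, 1.3], [0.7, 2.7]]
```

Run:
```python
from h import *
plan([([432.8,85.2,100],down(190.8),5)])
```

```text
[0.0, 0.0, -6.1, 15.6, 7.3, 34.8]
[0.0, 0.0, -6.1, 14.7, 8.9, 34.8]
[0.0, 0.0, -6.1, 13.7, 10.4, 34.8]
[0.0, 0.0, -6.1, 12.5, 11.8, 34.8]
[0.0, 0.0, -6.1, 11.1, 13.1, 34.8]
--
```

step_arm([
  [0, 0, -6.1, 15.6, 7.3, 34.8, 1],
  [0, 0, -6.1, 14.7, 8.9, 34.8, 1],
  [0, 0, -6.1, 13.7, 10.4, 34.8, 1],
  [0, 0, -6.1, 12.5, 11.8, 34.8, 1],
  [0, 0, -6.1, 11.1, 13.1, 34.8, 1],
  [0, 0, 0, 0, 0, 0, 1],
  [0, 0, 0, 0, 0, 0, 1],
  [0, 0, 0, 0, 0, 0, 1],
])

```text
time_s: 3.45
ee_pos: [434.9, 84.5, 101.5]
ee_rot: [-180.0, 0.2, -169.6]
force: [0.7, 0.3, -0.4]
gripper_width: 91.3
gripper_force: 0.0
```

Run:
```python
from h import *
plan([([432.8,85.2,20],down(190.8),4)])
```

```text
[-0.0, 0.1, -0.1, 0.6, 0.3, 20.4]
[-0.0, 0.1, -0.1, 0.5, 0.3, 20.4]
[-0.0, 0.1, -0.1, 0.5, 0.3, 20.4]
[-0.0, 0.1, -0.1, 0.5, 0.3, 20.4]
--
```

step_arm([
  [0, 0, 0, 0.6, 0.2, 20.2, 1],
  [0, 0, 0, 0.5, 0.2, 20.2, 1],
  [0, 0, 0, 0.4, 0.2, 20.2, 1],
  [0, 0, 0, 0.3, 0.2, 20.2, 1],
  [0, 0, 0, 0, 0, 0, 0.8],
  [0, 0, 0, 0, 0, 0, 0.3],
  [0, 0, 0, 0, 0, 0, 0.3],
  [0, 0, 0, 0, 0, 0, 0.3],
], force=35)

```text
time_s: 4.45
ee_pos: [431.7, 85.1, 19.8]
ee_rot: [180.0, 0.1, -169.5]
force: [-0.5, 0.2, -0.1]
gripper_width: 53.7
gripper_force: 0.0
```

step_arm([
  [0, 0, 0, 0, 0, 0, 0.3],
  [0, 0, 0, 0, 0, 0, 0.3],
  [0, 0, 0, 0, 0, 0, 0.3],
  [0, 0, 0, 0, 0, 0, 0.3],
  [0, 0, 0, 0, 0, -5, 0.3],
  [0, 0, 0, 0, 0, -15, 0.3],
  [0, 0, 0, 0, 0, -30, 0.3],
  [0, 0, 0, 0, 0, -30, 0.3],
])

```text
time_s: 5.45
ee_pos: [430.6, 85.0, 99.6]
ee_rot: [180.0, -0.1, -169.5]
force: [0.4, -0.8, -0.9]
gripper_width: 45.5
gripper_force: 35.0
```

Run:
```python
from h import *
import pickle
st=state();f=grab_frame("wrist");pickle.dump((st,f),open("w2.pkl","wb"))
print(st["ee_pos"],st["ee_rot"],st["gripper_width"])
crop(f["image"],200,60,500,340,2,"w2.png")
# deck target: stand fit
p=np.array([597.2,-49.9,48.]);a=-35.3;K=deckR(a)
T=lambda x,z:p+K@[x,0,z]
print(T(-29,20))
plan([(T(-29,150),tilt(a),10),(T(-29,75),tilt(a),4)])
```

```text
[430.63594736  85.0027417   99.62469141] [ 1.79985821e+02 -8.07675711e-02 -1.69487716e+02] 45.51182504614899
[582.64780925 -39.59647462  78.38208533]
[-1.0, 2.4, 4.5, -16.3, -19.0, -9.2]
[-1.0, 2.4, 4.5, -17.3, -17.5, -10.2]
[-1.0, 2.4, 4.5, -18.2, -15.9, -11.3]
[-1.0, 2.4, 4.5, -18.9, -14.2, -12.3]
[-1.0, 2.4, 4.5, -19.4, -12.5, -13.3]
[-1.0, 2.4, 4.5, -19.7, -10.7, -14.3]
[-1.0, 2.4, 4.5, -19.9, -8.9, -15.3]
[-1.0, 2.4, 4.5, -19.8, -7.1, -16.3]
[-1.0, 2.4, 4.5, -19.6, -5.2, -17.2]
[-1.0, 2.4, 4.5, -19.2, -3.4, -18.1]
--
[0.0, 0.0, 0.0, 0.0, -0.0, 18.7]
[0.0, 0.0, 0.0, 0.0, -0.0, 18.7]
[0.0, 0.0, 0.0, 0.0, -0.0, 18.7]
[0.0, 0.0, 0.0, 0.0, -0.0, 18.7]
--
```

View pics/w2.png

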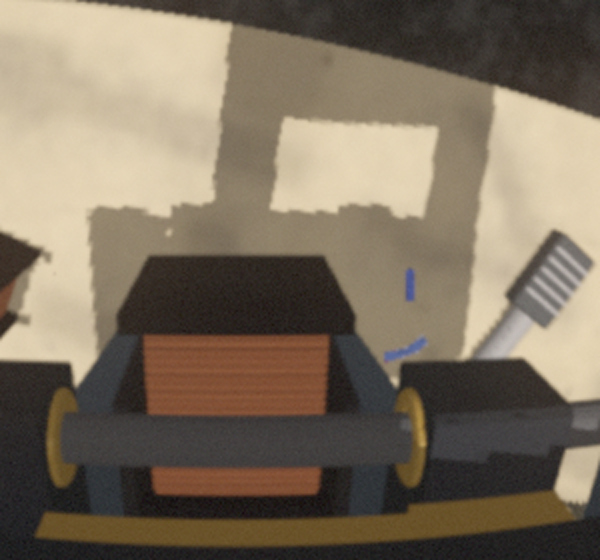

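Bobbin held and square in the grip. Next, its offset along the bore from the flange face in this picture.

Run:
```python
from h import *
import pickle
st,f=pickle.load(open("w2.pkl","rb"))
st=dict(ee_pos=np.zeros(3),ee_rot=np.zeros(3));w=cam(f,st)
for u in [(259,224),(377.5,224),(259,220)]:print(onz(w,u,-36))
for u in [(274,188.5),(362,188.5)]:print(onz(w,u,20))
```

```text
[ 25.21789521 -26.7466923  -36.        ]
[ 25.24427851  29.27056783 -36.        ]
[ 27.23905308 -26.62048496 -36.        ]
[ 27.90788883 -27.02131821  20.        ]
[27.94382917 29.42962746 20.        ]
```

step_arm([
  [-1, 2.4, 4.5, -16.3, -19, -9.2, 0.3],
  [-1, 2.4, 4.5, -17.3, -17.5, -10.2, 0.3],
  [-1, 2.4, 4.5, -18.2, -15.9, -11.3, 0.3],
  [-1, 2.4, 4.5, -18.9, -14.2, -12.3, 0.3],
  [-1, 2.4, 4.5, -19.4, -12.5, -13.3, 0.3],
  [-1, 2.4, 4.5, -19.7, -10.7, -14.3, 0.3],
  [-1, 2.4, 4.5, -19.9, -8.9, -15.3, 0.3],
  [-1, 2.4, 4.5, -19.8, -7.1, -16.3, 0.3],
])

```text
time_s: 6.5
ee_pos: [587.6, -40.8, 171.7]
ee_rot: [178.4, -20.5, 154.3]
force: [0.1, 0.2, -0.2]
gripper_width: 46.0
gripper_force: 35.0
```

step_arm([
  [-1, 2.4, 4.5, -19.6, -5.2, -17.2, 0.3],
  [-1, 2.4, 4.5, -19.2, -3.4, -18.1, 0.3],
  [0, 0, 0, 0, 0, 18.7, 0.3],
  [0, 0, 0, 0, 0, 18.7, 0.3],
  [0, 0, 0, 0, 0, 18.7, 0.3],
  [0, 0, 0, 0, 0, 0, 0.3],
  [0, 0, 0, 0, 0, 0, 0.3],
  [0, 0, 0, 0, 0, 0, 0.3],
])

```text
time_s: 7.5
ee_pos: [607.0, -58.2, 140.7]
ee_rot: [-179.9, -25.2, 144.7]
force: [0.3, -0.9, -1.4]
gripper_width: 45.8
gripper_force: 35.0
```

Run:
```python
from h import *
import pickle
st=state();f=grab_frame("wrist");s=grab_frame("side");c=grab_frame("scene");pickle.dump((st,f,s,c),open("w3.pkl","wb"))
print(st["ee_pos"],st["ee_rot"],st["gripper_width"])
a=cv2.resize(s["image"][150:250,230:380],None,fx=2.6,fy=2.6,interpolation=2)
b=cv2.resize(f["image"][120:260,170:470],None,fx=2,fy=2,interpolation=2)
h=cv2.resize(c["image"][150:270,215:365],None,fx=2.6,fy=2.6,interpolation=2)
im=np.zeros((600,790,3),np.uint8);im[:260,:390]=a;im[280:280+b.shape[0],:600]=b;im[:270,400:790]=h[:270]
cv2.imwrite("pics/w3.png",im)
p=np.array([597.2,-49.9,48.]);K=deckR(-35.3)
print("tcp in deck",K.T@(st["ee_pos"]-p))
```

```text
[607.03749741 -58.15531328 140.7426675 ] [-179.92371022  -25.23197085  144.73680924] 45.7626843717228
tcp in deck [-27.5947782   -1.0527986   89.46255507]
```

View pics/w3.png

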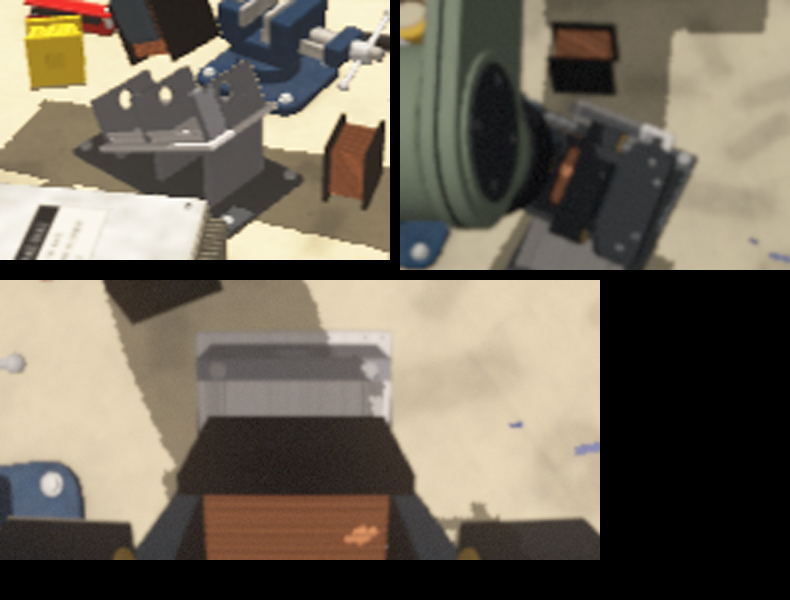

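Run:
```python
from h import *
import pickle
st,f,s,c=pickle.load(open("w3.pkl","rb"))
w=cam(f,dict(ee_pos=np.zeros(3),ee_rot=np.zeros(3)))
q=lambda x,y:(x/2+170,(y-280)/2+120)
for z in (87.5,89.5,91.5):print("edge",z,onz(w,q(197,332),z),onz(w,q(391,332),z))
print("flange top",onz(w,q(177,492),-36),onz(w,q(414,492),-36))
print("flange bot",onz(w,q(207,417),20),onz(w,q(384,417),20))
print("cheek top edge",onz(w,q(210,345),47.5),onz(w,q(379,345),47.5),onz(w,q(197,358),47.5),onz(w,q(391,358),47.5))
```

```text
edge 87.5 [ 48.18948758 -40.68258354  87.5       ] [48.23710794 41.0365302  87.5       ]
edge 89.5 [ 47.95508045 -41.00283719  89.5       ] [48.00306972 41.34934921 89.5       ]
edge 91.5 [ 47.72067331 -41.32309083  91.5       ] [47.7690315  41.66216822 91.5       ]
flange top [ 25.04321547 -27.23354218 -36.        ] [ 25.08416801  28.78762129 -36.        ]
flange bot [ 28.73055621 -27.54138929  20.        ] [28.77519335 29.14337535 20.        ]
cheek top edge [ 48.12334853 -29.69861658  47.5       ] [48.16461695 30.57148869 47.5       ] [ 43.46458444 -34.54655203  47.5       ] [43.50860687 35.05743387 47.5       ]
```

step_arm([
  [0, 0, 0, 3, -0.6, 0, 0.3],
  [0, 0, 0, 0, 0, 10, 0.3],
  [0, 0, 0, 0, 0, 10, 0.3],
  [0, 0, 0, 0, 0, 10, 0.3],
  [0, 0, 0, 0, 0, 10, 0.3],
  [0, 0, 0, 0, 0, 10, 0.3],
  [0, 0, 0, 0, 0, 8, 0.3],
  [0, 0, 0, 0, 0, 5, 0.3],
])

```text
time_s: 8.65
ee_pos: [581.4, -41.2, 84.0]
ee_rot: [-179.9, -25.3, 144.7]
force: [0.3, 0.3, -1.2]
gripper_width: 45.7
gripper_force: 35.0
```

step_arm([
  [0, 0, 0, 0, 0, 2, 0.3],
  [0, 0, 0, 0, 0, 1, 0.3],
  [0, 0, 0, 0, 0, 1, 0.3],
  [0, 0, 0, 0, 0, 1, 0.3],
  [0, 0, 0, 0, 0, 0, 0.3],
  [0, 0, 0, 0, 0, 0, 0.3],
  [0, 0, 0, 0, 0, 0, 0.3],
  [0, 0, 0, 0, 0, 0, 0.3],
])

```text
time_s: 9.65
ee_pos: [580.0, -40.2, 80.0]
ee_rot: [-179.9, -25.3, 144.7]
force: [0.0, 0.9, -0.4]
gripper_width: 45.8
gripper_force: 35.0
```

Run:
```python
from h import *
st=state()
p=np.array([597.2,-49.9,48.]);K=deckR(-35.3)
print("tcp in deck",K.T@(st["ee_pos"]-p),K.T@st["force"],st["torque"],st["ee_rot"])
```

```text
tcp in deck [-31.34464477  -2.00965571  20.73445276] [-0.28174998  0.72697305 -0.59728208] [-0.17119611 -0.28547252 -0.01046973] [-179.88289269  -25.31897636  144.72585452]
```

step_arm([
  [0, 0, 0, 0, 0, 1, 0.3],
  [0, 0, 0, 0, 0, 0, 0.3],
  [0, 0, 0, 0, 0, 0, 0.3],
  [0, 0, 0, 0, 0, 1, 0.3],
  [0, 0, 0, 0, 0, 0, 0.3],
  [0, 0, 0, 0, 0, 0, 0.3],
  [0, 0, 0, 0, 0, 0, 0.3],
  [0, 0, 0, 0, 0, 0, 0.3],
])

```text
time_s: 10.65
ee_pos: [579.9, -40.0, 79.6]
ee_rot: [-179.9, -25.2, 144.7]
force: [-0.1, -1.4, 7.6]
gripper_width: 45.5
gripper_force: 35.0
```

Run:
```python
from h import *
st=state()
p=np.array([597.2,-49.9,48.]);K=deckR(-35.3)
print("tcp in deck",K.T@(st["ee_pos"]-p),K.T@st["force"],st["torque"],st["ee_rot"])
```

```text
tcp in deck [-31.3427628   -1.95234476  20.30472075] [-2.55516389 -1.17522056  7.22966982] [-0.2381892   0.10659116  0.07136525] [-179.92556309  -25.21258851  144.74570995]
```

step_arm([
  [0, 0, 0, 0, 0, 0, 0.55],
  [0, 0, 0, 0, 0, 0, 0.7],
  [0, 0, 0, 0, 0, 0, 0.8],
  [0, 0, 0, 0, 0, 0, 0.9],
  [0, 0, 0, 0, 0, -10, 1],
  [0, 0, 0, 0, 0, -30, 1],
  [0, 0, 0, 0, 0, -40, 1],
  [0, 0, 0, 0, 0, -40, 1],
])

```text
time_s: 11.65
ee_pos: [621.8, -69.5, 188.4]
ee_rot: [-179.9, -25.3, 144.7]
force: [0.8, 0.4, 0.9]
gripper_width: 91.4
gripper_force: 0.0
```

Run:
```python
from h import *
import pickle
st=state();f=grab_frame("wrist");s=grab_frame("side");pickle.dump((st,f,s),open("w4.pkl","wb"))
p=np.array([597.2,-49.9,48.]);K=deckR(-35.3)
print("tcp in deck",K.T@(st["ee_pos"]-p),st["ee_rot"])
a=cv2.resize(s["image"][150:260,230:380],None,fx=2.6,fy=2.6,interpolation=2)
b=cv2.resize(f["image"][100:270,170:470],None,fx=2,fy=2,interpolation=2)
im=np.zeros((630-34,600,3),np.uint8);im[:250,:390]=a[:250];im[256:256+b.shape[0],:600]=b[:340]
cv2.imwrite("pics/w4.png",im)
d=np.radians(164.5);g=[448.9+3.5*np.cos(d),-36.3+3.5*np.sin(d)]
plan([(g+[105],down(164.5),6),(g+[20],down(164.5),4)])
```

```text
tcp in deck [-30.86463387  -1.74792172 140.55419792] [-179.89519166  -25.28936172  144.73105614]
[0.7, -4.1, -3.2, 19.2, -12.5, 24.6]
[0.7, -4.1, -3.2, 21.5, -11.0, 23.3]
[0.7, -4.1, -3.2, 23.7, -9.4, 21.8]
[0.7, -4.1, -3.2, 25.7, -7.8, 20.2]
[0.7, -4.1, -3.2, 27.5, -6.0, 18.4]
[0.7, -4.1, -3.2, 29.0, -4.2, 16.4]
--
[0.0, -0.0, -0.0, -0.0, -0.0, 21.2]
[0.0, -0.0, -0.0, -0.0, -0.0, 21.2]
[0.0, -0.0, -0.0, 0.0, -0.0, 21.2]
[0.0, -0.0, -0.0, 0.0, -0.0, 21.2]
--
```

View pics/w4.png

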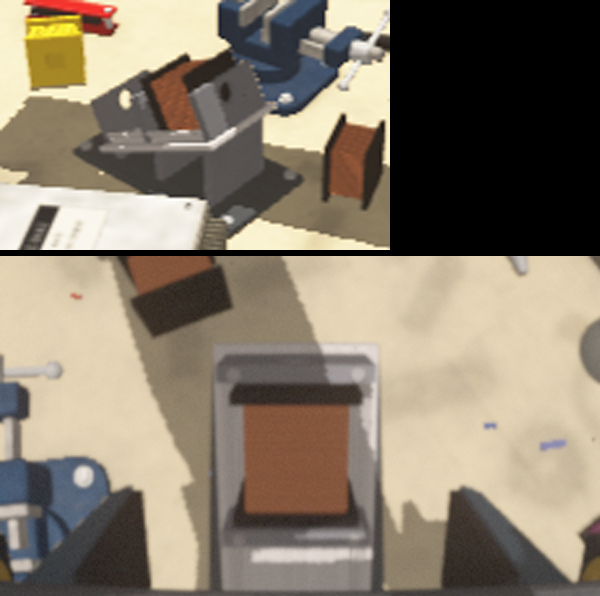

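Long bobbin is seated squarely in its bay (wrist panel: flanges at rows 393 and 520 between the cheeks, centred on the deck). I'll refine the short bobbin and the stand numerically from this frame.

Run:
```python
from h import *
import pickle
st,f,s=pickle.load(open("w4.pkl","rb"));w=cam(f,st)
q=lambda L:np.array([(x/2+170,(y-256)/2+100) for x,y in L])
x,r=fit([(w,[[20,-28,28],[20,28,28],[20,28,-28],[20,-28,-28]],q([[133,298],[213,263],[231,305],[152,335]]))],[448,-36,-15],rz,28);print(x,r.tolist())
wt=cam(f,dict(ee_pos=np.zeros(3),ee_rot=np.zeros(3)))
for u in q([(212,346),(380,346)]):print(onz(wt,u,140.5))
for u in q([(217,358),(374,358)]):print(onz(wt,u,98.5))
```

```text
[443.88824748 -36.14669384 -12.56375696] [[1.3, 1.5], [4.1, 0.5], [0.1, 1.8], [0.1, 0.7]]
[ 42.88649531 -41.43237478 140.5       ]
[ 42.96631407  43.64507833 140.5       ]
[ 42.33339171 -33.65136649  98.5       ]
[42.39133653 35.30835884 98.5       ]
```

step_arm([
  [0.7, -4.1, -3.2, 19.2, -12.5, 24.6, 1],
  [0.7, -4.1, -3.2, 21.5, -11, 23.3, 1],
  [0.7, -4.1, -3.2, 23.7, -9.4, 21.8, 1],
  [0.7, -4.1, -3.2, 25.7, -7.8, 20.2, 1],
  [0.7, -4.1, -3.2, 27.5, -6, 18.4, 1],
  [0.7, -4.1, -3.2, 29, -4.2, 16.4, 1],
  [0, 0, 0, 0, 0, 0, 1],
  [0, 0, 0, 0, 0, 0, 1],
])

```text
time_s: 12.75
ee_pos: [442.8, -33.6, 102.9]
ee_rot: [179.9, -0.4, 164.3]
force: [0.7, 0.1, 0.6]
gripper_width: 91.5
gripper_force: 0.0
```

Run:
```python
from h import *
import pickle
st=state();f=grab_frame("wrist");pickle.dump((st,f),open("w5.pkl","wb"));print(st["ee_pos"],st["ee_rot"])
w=cam(f,dict(ee_pos=np.zeros(3),ee_rot=np.zeros(3)))
# rectify to tool-plane at copper top (world z 51) : 4 px/mm
h=st["ee_pos"][2]-51
X,Y=np.meshgrid(np.arange(-60,60,.5),np.arange(-60,60,.5),indexing='ij')
uv=proj(w,np.c_[X.ravel(),Y.ravel(),np.full(X.size,h)]).reshape(X.shape+(2,)).astype(np.float32)
im=cv2.remap(f["image"],uv[...,0],uv[...,1],cv2.INTER_LINEAR)
hsv=cv2.cvtColor(im,cv2.COLOR_BGR2HSV)
m=((hsv[...,0]<20)&(hsv[...,1]>110)&(hsv[...,2]>50)).astype(np.uint8)
n,l,sts,cen=cv2.connectedComponentsWithStats(m)
for i in range(1,n):
    if sts[i,4]>300:
        ys,xs=np.where(l==i);print(sts[i],"tool xy center",cen[i][::-1]/2-60,cv2.minAreaRect(np.c_[xs,ys].astype(np.float32)), (ys.min()/2-60,ys.max()/2-60))
k=cv2.cvtColor(im,cv2.COLOR_BGR2GRAY)
for y in(-12,-6,0,6,12): print(y,"".join('#' if v<45 else('c' if mm else '.') for v,mm in zip(k[::2,(y+60)*2],m[::2,(y+60)*2])))
```

```text
[442.77180811 -33.58943226 102.89298409] [179.88847662  -0.38094328 164.27365169]
[  71   75   95   63 5419] tool xy center [-6.9372578  -1.34415944] ((117.44656372070312, 106.36990356445312), (94.13301086425781, 60.860877990722656), 1.6365771293640137) (np.float64(-22.5), np.float64(8.5))
-12 .......................................ccccccccccccccccccccccccccccc.##.#####.##...#....................................
-6 ..................................##...cccccccccccccccccccccccccccccc..#..###...####....................................
0 ....................................##.cccccccccccccccccccccccccccccc#######...###.##...................................
6 .................................#####.cccccccccccccccccccccccccccccc.##########..###...................................
12 ...................................#.##cccccccccccccccccccccccccccccc.#########.#####...................................
```

step_arm([
  [0, 0.4, -1.6, -3, -1.8, 3, 1],
  [0, 0, 0, 0, 0, 20, 1],
  [0, 0, 0, 0, 0, 20, 1],
  [0, 0, 0, 0, 0, 20, 1],
  [0, 0, 0, 0, 0, 18, 1],
  [0, 0, 0, 0, 0, 0, 0.9],
  [0, 0, 0, 0, 0, 0, 0.5],
  [0, 0, 0, 0, 0, 0, 0.5],
], force=35)

```text
time_s: 13.8
ee_pos: [443.9, -35.8, 22.0]
ee_rot: [179.9, -0.8, 165.9]
force: [-1.3, -0.4, 0.4]
gripper_width: 64.9
gripper_force: 0.0
```

step_arm([
  [0, 0, 0, 0, 0, 0, 0.5],
  [0, 0, 0, 0, 0, 0, 0.5],
  [0, 0, 0, 0, 0, 0, 0.5],
  [0, 0, 0, 0, 0, -3, 0.5],
  [0, 0, 0, 0, 0, -10, 0.5],
  [0, 0, 0, 0, 0, -25, 0.5],
  [0, 0, 0, 0, 0, -45, 0.5],
  [0, 0, 0, 0, 0, 0, 0.5],
])

```text
time_s: 14.8
ee_pos: [446.7, -36.4, 107.4]
ee_rot: [179.8, -0.4, 165.9]
force: [0.3, 1.4, -1.4]
gripper_width: 55.8
gripper_force: 35.0
```

```bash
cat >> h.py <<'E'
def copper(st,f,h,hi=60):
    w=cam(f,dict(ee_pos=np.zeros(3),ee_rot=np.zeros(3)))
    X,Y=np.meshgrid(np.arange(-60,60,.5),np.arange(-60,60,.5),indexing='ij')
    uv=proj(w,np.c_[X.ravel(),Y.ravel(),np.full(X.size,h)]).reshape(X.shape+(2,)).astype(np.float32)
    im=cv2.remap(f["image"],uv[...,0],uv[...,1],cv2.INTER_LINEAR);hsv=cv2.cvtColor(im,cv2.COLOR_BGR2HSV)
    m=((hsv[...,0]<20)&(hsv[...,1]>110)&(hsv[...,2]>40)).astype(np.uint8)
    n,l,sts,cen=cv2.connectedComponentsWithStats(m)
    for i in range(1,n):
        if sts[i,4]>200:
            ys,xs=np.where(l==i);print("x",ys.min()/2-60,ys.max()/2-60,"y",xs.min()/2-60,xs.max()/2-60,sts[i,4]/4,cv2.minAreaRect(np.c_[xs,ys].astype(np.float32))[1:])
    return im
p0=np.array([597.2,-49.9,48.]); K0=deckR(-35.3); p0=p0+K0@[1.2,-0.9,0]  # corrected stand origin
E
python3 - <<'E'
from h import *
import pickle
st=state();f=grab_frame("wrist");pickle.dump((st,f),open("w6.pkl","wb"));print(st["ee_pos"],st["ee_rot"],st["gripper_width"],st["force"])
im=copper(st,f,-31)
print("T",K0.T@(st["ee_pos"]-p0))
T=lambda x,y,z:p0+K0@[x,y,z]
plan([(T(35,0,150),tilt(-35.3),8),(T(35,0,85),tilt(-35.3),4)])
E
```

```text
[446.68512824 -36.35762621 107.4228212 ] [179.83225854  -0.44825162 165.88151313] 55.783891208689994 [ 0.33411399  1.41290697 -1.37238436]
x -45.5 -34.0 y -48.5 59.5 939.75 ((216.1163787841797, 22.25510597229004), 0.31138700246810913)
x -25.0 7.0 y -60.0 -49.0 142.75 ((65.45502471923828, 19.31459617614746), 82.09283447265625)
x -18.5 -17.0 y -20.5 22.5 57.5 ((3.0, 86.0), 90.0)
x -7.0 7.0 y 51.0 59.5 58.0 ((15.55634880065918, 29.698484420776367), 45.0)
x 0.0 10.5 y -21.0 23.0 450.25 ((21.0, 88.0), 90.0)
T [-144.73715308  -75.02372592   -1.36664492]
[-0.6, 3.0, 2.6, -29.9, -1.5, -8.2]
[-0.6, 3.0, 2.6, -29.5, -0.0, -9.8]
[-0.6, 3.0, 2.6, -28.9, 1.4, -11.3]
[-0.6, 3.0, 2.6, -28.2, 2.8, -12.8]
[-0.6, 3.0, 2.6, -27.3, 4.2, -14.2]
[-0.6, 3.0, 2.6, -26.3, 5.6, -15.6]
[-0.6, 3.0, 2.6, -25.2, 6.9, -16.9]
[-0.6, 3.0, 2.6, -23.9, 8.2, -18.1]
--
[0.0, -0.0, 0.0, -0.0, 0.0, 16.2]
[0.0, -0.0, 0.0, -0.0, 0.0, 16.2]
[0.0, -0.0, 0.0, -0.0, 0.0, 16.2]
[0.0, -0.0, 0.0, -0.0, 0.0, 16.2]
--
```

Run:
```python
from h import *
T=lambda x,y,z:p0+K0@[x,y,z]
st=state();A=Rot(st["ee_rot"])
plan([(T(35,0,125),tilt(-35.3),9)],p=st["ee_pos"]+[0,0,90],A=A)
```

```text
[-0.5, 2.7, 2.3, -25.7, -0.9, 5.2]
[-0.5, 2.7, 2.3, -25.9, 0.1, 4.0]
[-0.5, 2.7, 2.3, -26.0, 1.1, 2.8]
[-0.5, 2.7, 2.3, -26.1, 2.2, 1.6]
[-0.5, 2.7, 2.3, -26.0, 3.2, 0.4]
[-0.5, 2.7, 2.3, -25.9, 4.3, -0.8]
[-0.5, 2.7, 2.3, -25.6, 5.3, -1.9]
[-0.5, 2.7, 2.3, -25.2, 6.4, -3.1]
[-0.5, 2.7, 2.3, -24.8, 7.4, -4.2]
--
```

step_arm([
  [0, 0, 0, 0, 0, -30, 0.5],
  [0, 0, 0, 0, 0, -30, 0.5],
  [0, 0, 0, 0, 0, -30, 0.5],
  [-0.5, 2.7, 2.3, -25.7, -0.9, 5.2, 0.5],
  [-0.5, 2.7, 2.3, -25.9, 0.1, 4, 0.5],
  [-0.5, 2.7, 2.3, -26, 1.1, 2.8, 0.5],
  [-0.5, 2.7, 2.3, -26.1, 2.2, 1.6, 0.5],
  [-0.5, 2.7, 2.3, -26, 3.2, 0.4, 0.5],
])

```text
time_s: 15.85
ee_pos: [568.4, -72.1, 164.1]
ee_rot: [179.0, -14.8, 154.4]
force: [0.2, 0.9, -1.3]
gripper_width: 55.5
gripper_force: 35.0
```

step_arm([
  [-0.5, 2.7, 2.3, -25.9, 4.3, -0.8, 0.5],
  [-0.5, 2.7, 2.3, -25.6, 5.3, -1.9, 0.5],
  [-0.5, 2.7, 2.3, -25.2, 6.4, -3.1, 0.5],
  [-0.5, 2.7, 2.3, -24.8, 7.4, -4.2, 0.5],
  [0, 0, 0, 0, 0, 0, 0.5],
  [0, 0, 0, 0, 0, 0, 0.5],
  [0, 0, 0, 0, 0, 0, 0.5],
  [0, 0, 0, 0, 0, 0, 0.5],
])

```text
time_s: 16.85
ee_pos: [666.6, -99.8, 144.4]
ee_rot: [-179.8, -25.4, 144.8]
force: [0.1, -0.3, -1.1]
gripper_width: 55.1
gripper_force: 35.0
```

Run:
```python
from h import *
import pickle
st=state();f=grab_frame("wrist");pickle.dump((st,f),open("w7.pkl","wb"));print(st["ee_pos"],st["ee_rot"],st["gripper_width"],st["force"])
t=K0.T@(st["ee_pos"]-p0);print("T",t)
copper(st,f,-29)
T=lambda x,y,z:p0+K0@[x,y,z]
plan([(T(35,0,t[2]),tilt(-35.3),1)])
# long bobbin copper in view, at deck z=51: tool z=t[2]-51
w=cam(f,dict(ee_pos=np.zeros(3),ee_rot=np.zeros(3)))
X,Y=np.meshgrid(np.arange(20,130,.5),np.arange(-60,60,.5),indexing='ij')
uv=proj(w,np.c_[X.ravel(),Y.ravel(),np.full(X.size,t[2]-51)]).reshape(X.shape+(2,)).astype(np.float32)
im=cv2.remap(f["image"],uv[...,0],uv[...,1],cv2.INTER_LINEAR);hsv=cv2.cvtColor(im,cv2.COLOR_BGR2HSV)
m=((hsv[...,0]<20)&(hsv[...,1]>90)&(hsv[...,2]>40)).astype(np.uint8)
n,l,s,c=cv2.connectedComponentsWithStats(m)
for i in range(1,n):
    if s[i,4]>300:
        ys,xs=np.where(l==i);print("long x",ys.min()/2+20,ys.max()/2+20,"y",xs.min()/2-60,xs.max()/2-60,cv2.minAreaRect(np.c_[xs,ys].astype(np.float32))[1:])
```

```text
[666.56079166 -99.83163626 144.43817341] [-179.77198879  -25.38897945  144.78573952] 55.11233149798907 [ 0.09332965 -0.32062265 -1.07936231]
T [ 35.49773209   0.22957701 123.5201846 ]
x -46.0 -35.5 y -49.0 59.5 605.5 ((21.0, 217.0), 90.0)
x -25.5 6.5 y 51.0 59.5 89.75 ((16.45777130126953, 65.09657287597656), 9.246112823486328)
x -16.5 6.5 y -60.0 -49.5 74.5 ((46.74431610107422, 14.911776542663574), 64.88516235351562)
x -1.0 10.0 y -22.0 23.0 474.5 ((90.24851989746094, 21.876380920410156), 0.7742201685905457)
x 57.0 59.5 y -13.0 14.0 73.0 ((54.0, 5.0), 0.0)
[-0.3, -0.4, 0.1, 0.6, -0.2, 0.1]
--
long x 40.5 93.5 y -23.5 23.5 ((105.75997161865234, 94.0372314453125), 89.39049530029297)
```

step_arm([
  [-0.2, -0.4, 0, 1, -0.6, 12, 0.5],
  [0, 0, 0, 0, 0, 14, 0.5],
  [0, 0, 0, 0, 0, 14, 0.5],
  [0, 0, 0, 0, 0, 14, 0.5],
  [0, 0, 0, 0, 0, 14, 0.5],
  [0, 0, 0, 0, 0, 12, 0.5],
  [0, 0, 0, 0, 0, 9, 0.5],
  [0, 0, 0, 0, 0, 6, 0.5],
])

```text
time_s: 17.9
ee_pos: [632.7, -76.9, 57.4]
ee_rot: [-179.9, -25.0, 144.8]
force: [0.7, 0.5, -0.9]
gripper_width: 55.3
gripper_force: 35.0
```

step_arm([
  [0, 0, 0, 0, 0, 2, 0.5],
  [0, 0, 0, 0, 0, 1, 0.5],
  [0, 0, 0, 0, 0, 0, 0.5],
  [0, 0, 0, 0, 0, 1, 0.5],
  [0, 0, 0, 0, 0, 0, 0.5],
  [0, 0, 0, 0, 0, 0, 0.5],
  [0, 0, 0, 0, 0, 0, 0.5],
  [0, 0, 0, 0, 0, 0, 0.5],
])

```text
time_s: 18.9
ee_pos: [631.6, -76.0, 54.3]
ee_rot: [-180.0, -25.0, 144.8]
force: [0.2, 0.3, -1.1]
gripper_width: 55.7
gripper_force: 35.0
```

Run:
```python
from h import *
st=state()
print("T",K0.T@(st["ee_pos"]-p0),K0.T@st["force"],st["torque"],st["ee_rot"])
```

```text
T [35.2419915  -0.57583235 23.91358094] [ 0.39885035  0.35245252 -1.00529802] [-0.21621667 -0.26228208  0.04596516] [-179.95199194  -25.03692379  144.75264312]
```

step_arm([
  [0, 0, 0, 0, 0, 1, 0.5],
  [0, 0, 0, 0, 0, 0, 0.5],
  [0, 0, 0, 0, 0, 0.8, 0.5],
  [0, 0, 0, 0, 0, 0, 0.5],
  [0, 0, 0, 0, 0, 0.8, 0.5],
  [0, 0, 0, 0, 0, 0, 0.5],
  [0, 0, 0, 0, 0, 0, 0.5],
  [0, 0, 0, 0, 0, 0, 0.5],
])

```text
time_s: 19.9
ee_pos: [631.2, -75.8, 53.2]
ee_rot: [-180.0, -24.9, 144.8]
force: [2.5, -2.0, 5.9]
gripper_width: 55.4
gripper_force: 35.0
```

Run:
```python
from h import *
st=state()
print("T",K0.T@(st["ee_pos"]-p0),K0.T@st["force"],st["torque"],st["ee_rot"])
```

```text
T [35.31281297 -0.59724582 22.76002749] [ 0.36062301 -0.1673727   6.67761856] [-0.112523    0.10712926  0.08829925] [-179.99037536  -24.93718647  144.76606463]
```

step_arm([
  [0, 0, 0, 0, 0, 0, 0.7],
  [0, 0, 0, 0, 0, 0, 0.8],
  [0, 0, 0, 0, 0, 0, 0.9],
  [0, 0, 0, 0, 0, 0, 1],
  [0, 0, 0, 0, 0, -15, 1],
  [0, 0, 0, 0, 0, -35, 1],
  [0, 0, 0, 0, 0, -40, 1],
  [0, 0, 0, 0, 0, -40, 1],
])

```text
time_s: 20.9
ee_pos: [676.3, -107.6, 171.9]
ee_rot: [-180.0, -25.0, 144.8]
force: [0.6, 0.7, -0.2]
gripper_width: 91.5
gripper_force: 0.0
```

Run:
```python
from h import *
import pickle
st=state();f=grab_frame("wrist");pickle.dump((st,f),open("w8.pkl","wb"))
t=K0.T@(st["ee_pos"]-p0);print("T",t,st["ee_rot"])
w=cam(f,dict(ee_pos=np.zeros(3),ee_rot=np.zeros(3)))
X,Y=np.meshgrid(np.arange(-60,130,.5),np.arange(-60,60,.5),indexing='ij')
uv=proj(w,np.c_[X.ravel(),Y.ravel(),np.full(X.size,t[2]-51)]).reshape(X.shape+(2,)).astype(np.float32)
im=cv2.remap(f["image"],uv[...,0],uv[...,1],cv2.INTER_LINEAR);hsv=cv2.cvtColor(im,cv2.COLOR_BGR2HSV)
m=((hsv[...,0]<20)&(hsv[...,1]>90)&(hsv[...,2]>40)).astype(np.uint8)
n,l,s,c=cv2.connectedComponentsWithStats(m)
for i in range(1,n):
    if s[i,4]>800:
        ys,xs=np.where(l==i);print("x",ys.min()/2-60,ys.max()/2-60,"y",xs.min()/2-60,xs.max()/2-60,cv2.minAreaRect(np.c_[xs,ys].astype(np.float32))[1:])
a=np.radians(-24.1);g=[423.5-21*np.cos(a),225.3-21*np.sin(a)]
print(g)
plan([(g+[120],down(155.9),12)])
```

```text
T [ 35.14957214  -0.48121265 153.70695262] [-179.97903662  -24.96232864  144.75819525]
x -23.5 9.5 y -24.0 25.0 ((66.0, 98.0), 90.0)
x 40.5 94.0 y -24.0 24.5 ((107.0, 97.0), 90.0)
[np.float64(404.3304822781061), np.float64(233.8749396680091)]
[0.2, -2.0, -0.9, 30.1, 10.1, 18.9]
[0.2, -2.0, -0.9, 30.6, 10.6, 17.8]
[0.2, -2.0, -0.9, 31.0, 11.2, 16.6]
[0.2, -2.0, -0.9, 31.4, 11.8, 15.5]
[0.2, -2.0, -0.9, 31.7, 12.3, 14.3]
[0.2, -2.0, -0.9, 32.0, 12.9, 13.2]
[0.2, -2.0, -0.9, 32.3, 13.4, 12.0]
[0.2, -2.0, -0.9, 32.4, 14.0, 10.8]
[0.2, -2.0, -0.9, 32.6, 14.5, 9.6]
[0.2, -2.0, -0.9, 32.7, 15.1, 8.4]
[0.2, -2.0, -0.9, 32.7, 15.7, 7.2]
[0.2, -2.0, -0.9, 32.7, 16.2, 5.9]
--
```

step_arm([
  [0.2, -2, -0.9, 30.1, 10.1, 18.9, 1],
  [0.2, -2, -0.9, 30.6, 10.6, 17.8, 1],
  [0.2, -2, -0.9, 31, 11.2, 16.6, 1],
  [0.2, -2, -0.9, 31.4, 11.8, 15.5, 1],
  [0.2, -2, -0.9, 31.7, 12.3, 14.3, 1],
  [0.2, -2, -0.9, 32, 12.9, 13.2, 1],
  [0.2, -2, -0.9, 32.3, 13.4, 12, 1],
  [0.2, -2, -0.9, 32.4, 14, 10.8, 1],
])

```text
time_s: 21.95
ee_pos: [491.7, 122.7, 135.8]
ee_rot: [179.4, -8.8, 152.2]
force: [0.6, 1.6, -0.4]
gripper_width: 91.1
gripper_force: 0.0
```

step_arm([
  [0.2, -2, -0.9, 32.6, 14.5, 9.6, 1],
  [0.2, -2, -0.9, 32.7, 15.1, 8.4, 1],
  [0.2, -2, -0.9, 32.7, 15.7, 7.2, 1],
  [0.2, -2, -0.9, 32.7, 16.2, 5.9, 1],
  [0, 0, 0, 0, 0, 0, 1],
  [0, 0, 0, 0, 0, 0, 1],
  [0, 0, 0, 0, 0, 0, 1],
  [0, 0, 0, 0, 0, 0, 1],
])

```text
time_s: 22.95
ee_pos: [400.9, 235.9, 118.2]
ee_rot: [179.9, -1.0, 155.7]
force: [0.0, -0.3, -1.5]
gripper_width: 91.6
gripper_force: 0.0
```

Run:
```python
from h import *
import pickle
st=state();f=grab_frame("wrist");pickle.dump((st,f),open("w9.pkl","wb"))
print(st["ee_pos"],st["ee_rot"])
w=cam(f,dict(ee_pos=np.zeros(3),ee_rot=np.zeros(3)))
X,Y=np.meshgrid(np.arange(-10,60,.5),np.arange(-40,40,.5),indexing='ij')
uv=proj(w,np.c_[X.ravel(),Y.ravel(),np.full(X.size,st["ee_pos"][2]-12)]).reshape(X.shape+(2,)).astype(np.float32)
im=cv2.remap(f["image"],uv[...,0],uv[...,1],cv2.INTER_LINEAR);g=cv2.cvtColor(im,cv2.COLOR_BGR2GRAY)
g8=g[::6,::4]
for r in g8: print(" ".join(f"{v//10:2d}" for v in r))
```

```text
[400.92770829 235.86428404 118.24973871] [179.94789793  -0.95541706 155.65969694]
12 12 12 12 12 12 11 11 11 11 11 11 11 10  9 10 10 10 10 10 10 10 10 10 10 10  9 11 11 11 11 11 11 12 12 12 12 12 13 13
12 12 12 12 12 12 12 12 12 12 11 11 11 11  7  7  7  7  7  7  7  7  7  7  7  7  7 11 11 11 11 11 11 12 12 12 12 12 13 13
12 12 12 12 12 12 12 12 12 12 12 12 11 11  9 10 10 10 10 10 10 10 10 10 10 10  9 11 11 12 12 11 12 12 12 12 12 12 12 13
13 12 12 12 12 12 12 12 12 11 11 11 11 11  7  7  7  7  7  7  6  7  7  7  6  7  7 11 12 12 12 12 12 12 12 12 12 12 13 12
12 13 12 12 12 12 12 11 11 11 11 11 11 11  9 10 10 10 10 10 10 10 10 10 10 10  9 11 12 12 12 12 12 12 12 12 13 13 13 12
13 13 12 12 11 11 11 11 11 11 11 11 11 10  7  7  7  7  7  7  7  7  7  6  7  7  8 11 12 12 12 12 12 12 13 13 13 13 13 13
12 12 12 11 11 11 11 11 11 11 11 11 11 10  9 10 10 10 10 10 10 10 10 10 10 10  9 12 12 12 12 12 12 12 13 13 13 13 13 13
12 11 11 11 11 11 11 11 11 11 11 11 11 10  7  7  7  7  7  7  6  6  7  7  7  7  7 12 12 12 12 13 13 13 13 13 13 13 13 13
11 11 11 11 11 11 11 11 11 11 12 11 12 11  7  7  7  6  6  
[... 1161 characters left out ...]
6 17 19 21 20 19 16 14 13 13 13 15 14 15 14 13 13 13 14 14 15 14 15 14 14 15 13 13 13 13 13 13 13 13
13 13 13 16 20 21 21 21 21 21 21 21 21 20 20 20 20 21 20 21 21 20 21 20 21 21 21 21 20 21 20 21 20 16 13 13 13 13 13 13
13 13 13 13 15 19 21 21 21 21 21 21 21 21 21 21 21 21 21 21 21 21 21 21 21 21 21 21 21 21 21 21 21 20 17 13 13 13 13 13
13 13 13 13 13 16 18 20 21 21 21 21 21 21 21 21 21 21 21 21 21 21 21 21 21 21 21 21 21 21 21 21 21 21 20 18 14 13 13 13
13 12 12 13 13 13 13 16 20 21 21 21 21 21 21 21 21 21 21 21 21 21 21 21 21 21 21 21 21 21 21 21 21 21 21 21 19 16 13 13
12 13 12 12 12 13 12 13 14 20 21 21 21 21 21 21 21 21 21 21 21 21 21 21 21 21 21 21 21 21 20 21 21 21 20 21 21 19 16 13
```

Run:
```python
from h import *
st=state();A=Rot(st["ee_rot"]);q=st["ee_pos"]+A@[-2,-0.3,0];q[2]=3
plan([(q,down(155.7),6)]);print(st["qpos"])
```

```text
[0.0, -0.2, -0.0, -0.7, -0.1, 19.2]
[0.0, -0.2, -0.0, -0.6, -0.1, 19.2]
[0.0, -0.2, -0.0, -0.5, -0.1, 19.2]
[0.0, -0.2, -0.0, -0.5, -0.1, 19.2]
[0.0, -0.2, -0.0, -0.4, -0.1, 19.2]
[0.0, -0.2, -0.0, -0.4, -0.1, 19.2]
--
[ 28.48991177  13.86352474 111.34935587   0.96840504  55.33325311
 -37.72874723]
```

step_arm([
  [0, -0.2, 0, -0.7, -0.1, 22, 1],
  [0, -0.2, 0, -0.6, -0.1, 22, 1],
  [0, -0.2, 0, -0.5, -0.1, 22, 1],
  [0, -0.2, 0, -0.5, 0, 20, 0.8],
  [0, -0.2, 0, -0.4, 0, 16, 0.6],
  [0, 0, 0, -0.4, 0, 9, 0.6],
  [0, 0, 0, 0, 0, 0, 0.6],
  [0, 0, 0, 0, 0, 0, 0.6],
], force=50)

```text
time_s: 24.0
ee_pos: [402.5, 235.6, 7.6]
ee_rot: [179.9, 0.1, 155.7]
force: [-0.1, -0.3, 0.2]
gripper_width: 54.7
gripper_force: 0.0
```

step_arm([
  [0, 0, 0, 0, 0, 3, 0.6],
  [0, 0, 0, 0, 0, 2, 0.4],
  [0, 0, 0, 0, 0, 0, 0.1],
  [0, 0, 0, 0, 0, 0, 0.1],
  [0, 0, 0, 0, 0, 0, 0.1],
  [0, 0, 0, 0, 0, 0, 0.1],
  [0, 0, 0, 0, 0, 0, 0.1],
  [0, 0, 0, 0, 0, 0, 0.1],
])

```text
time_s: 25.0
ee_pos: [401.9, 235.4, 2.2]
ee_rot: [180.0, 0.0, 155.8]
force: [-0.5, -0.1, 0.9]
gripper_width: 25.6
gripper_force: 49.9
```

step_arm([
  [0, 0, 0, 0, 0, 0, 0.1],
  [0, 0, 0, 0, 0, -2, 0.1],
  [0, 0, 0, 0, 0, -8, 0.1],
  [0, 0, 0, 0, 0, -30, 0.1],
  [0, 0, 0, 0, 0, -40, 0.1],
  [0, 0, 0, 0, 0, -40, 0.1],
  [0, 0, 0, 0, 0, -40, 0.1],
  [0, 0, 0, 0, 0, 0, 0.1],
])

```text
time_s: 26.0
ee_pos: [403.7, 236.4, 165.6]
ee_rot: [179.6, 0.3, 155.8]
force: [-0.2, -0.5, -0.5]
gripper_width: 25.4
gripper_force: 49.9
```

Run:
```python
from h import *
st=state();print(st["ee_pos"],st["ee_rot"],st["gripper_width"])
T=lambda x,y,z:p0+K0@[x,y,z]
# shoulder at tool x=-21 => axle origin deck x = tcp_x+21 ; axis at tool z=-4.3 => tcp deck z = 28-4.3
X=-72-165-21; print(T(X,0,23.7))
plan([(T(X,0,24),tilt(-35.3),16)])
```

```text
[403.68050504 236.38306    165.56544325] [179.59167458   0.30616131 155.751719  ] 25.393963824269544
[414.90667344  78.06811457 178.00786417]
[-0.1, 1.6, 0.7, -4.7, -8.7, -0.8]
[-0.1, 1.6, 0.7, -4.8, -8.7, -1.0]
[-0.1, 1.6, 0.7, -4.9, -8.6, -1.1]
[-0.1, 1.6, 0.7, -4.9, -8.5, -1.3]
[-0.1, 1.6, 0.7, -5.0, -8.5, -1.4]
[-0.1, 1.6, 0.7, -5.1, -8.4, -1.6]
[-0.1, 1.6, 0.7, -5.1, -8.4, -1.8]
[-0.1, 1.6, 0.7, -5.2, -8.3, -1.9]
[-0.1, 1.6, 0.7, -5.2, -8.2, -2.1]
[-0.1, 1.6, 0.7, -5.2, -8.2, -2.2]
[-0.1, 1.6, 0.7, -5.3, -8.1, -2.4]
[-0.1, 1.6, 0.7, -5.3, -8.0, -2.6]
[-0.1, 1.6, 0.7, -5.3, -8.0, -2.7]
[-0.1, 1.6, 0.7, -5.4, -7.9, -2.9]
[-0.1, 1.6, 0.7, -5.4, -7.8, -3.1]
[-0.1, 1.6, 0.7, -5.4, -7.7, -3.2]
--
```

step_arm([
  [-0.2, 3.2, 1.4, -9.5, -17.4, -1.8, 0.1],
  [-0.2, 3.2, 1.4, -9.8, -17.1, -2.4, 0.1],
  [-0.2, 3.2, 1.4, -10.1, -16.9, -3, 0.1],
  [-0.2, 3.2, 1.4, -10.3, -16.7, -3.7, 0.1],
  [-0.2, 3.2, 1.4, -10.4, -16.4, -4.3, 0.1],
  [-0.2, 3.2, 1.4, -10.6, -16.1, -5, 0.1],
  [-0.2, 3.2, 1.4, -10.7, -15.9, -5.6, 0.1],
  [-0.2, 3.2, 1.4, -10.8, -15.5, -6.3, 0.1],
])

```text
time_s: 27.0
ee_pos: [413.3, 76.4, 175.9]
ee_rot: [-179.0, -25.7, 144.1]
force: [-0.1, 0.5, -0.7]
gripper_width: 25.9
gripper_force: 49.9
```

step_arm([
  [0, 0, 0, 0, 0, 0, 0.1],
  [0, 0, 0, 0, 0, 0, 0.1],
  [0, 0, 0, 0, 0, 0, 0.1],
  [0, 0, 0, 0, 0, 0, 0.1],
  [0, 0, 0, 0, 0, 0, 0.1],
  [0, 0, 0, 0, 0, 0, 0.1],
  [0, 0, 0, 0, 0, 0, 0.1],
  [0, 0, 0, 0, 0, 0, 0.1],
])

```text
time_s: 28.0
ee_pos: [413.9, 77.2, 176.7]
ee_rot: [-179.0, -25.6, 144.2]
force: [0.2, 0.2, -1.5]
gripper_width: 25.3
gripper_force: 49.9
```

Run:
```python
from h import *
import pickle
st=state();f=grab_frame("wrist");s=grab_frame("side");c=grab_frame("scene");pickle.dump((st,f,s,c),open("w10.pkl","wb"))
print("T",K0.T@(st["ee_pos"]-p0),st["ee_rot"],st["gripper_width"])
tip=st["ee_pos"]+Rot(st["ee_rot"])@[-21-156,0,-4.8]
sh=st["ee_pos"]+Rot(st["ee_rot"])@[-21,0,-4.8]
for n,g in(("side",s),("scene",c)):
    print(n,proj(cam(g),[sh,tip]))
    print(" holes",proj(cam(g),[p0+K0@[-72,0,28],p0+K0@[72,0,28]]))
a=cv2.resize(s["image"][155:245,270:450],None,fx=4,fy=4,interpolation=2)
b=cv2.resize(c["image"][140:250,235:385],None,fx=2.2,fy=2.2,interpolation=2)
d=cv2.resize(f["image"][60:260,170:470],None,fx=1.2,fy=1.2,interpolation=2)
print(a.shape,b.shape,d.shape)
im=np.zeros((600,790,3),np.uint8);im[:360,:720]=a;im[362:362+238,:330]=b[:238];im[362:600,340:340+d.shape[1]]=d[:238]
cv2.imwrite("pics/w10.png",im)
```

```text
T [-257.70090516   -1.30881632   22.43201747] [-179.04185687  -25.56290643  144.15538405] 25.30412271134408
side [[377.27433385 181.46719669]
 [321.36715334 185.74506136]]
 holes [[317.38916256 185.40455422]
 [276.9981709  188.19726783]]
scene [[328.53989846 120.2242833 ]
 [299.63600898 191.66238119]]
 holes [[298.98829945 196.0304936 ]
 [272.42083606 262.81534566]]
(360, 720, 3) (242, 330, 3) (240, 360, 3)
```

View pics/w10.png

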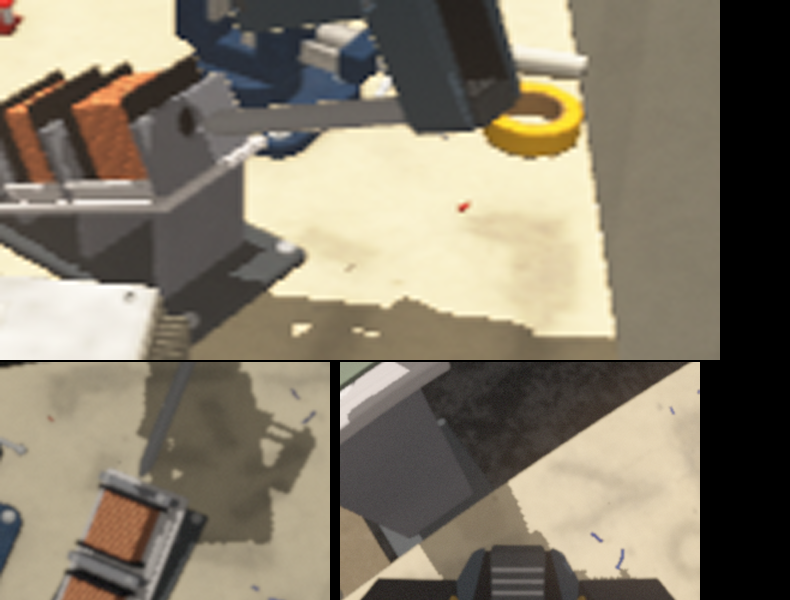

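Tip sits just outside the hole mouth: side crop tip (202,120), hole (185,122); scene panel tip (145,472). Next I'll measure the shaft line numerically.

Run:
```python
from h import *
import pickle
st,f,s,c=pickle.load(open("w10.pkl","rb"))
B=Rot(st["ee_rot"]);
P=np.array([st["ee_pos"]+B@[-21-t,0,-4.8] for t in range(30,157,6)])
for n,g,ax in(("scene",c,0),("side",s,1)):
    uv=proj(cam(g),P);hsv=cv2.cvtColor(g["image"],cv2.COLOR_BGR2HSV).astype(int)
    for (u,v) in uv[::2]:
        i,j=int(round(v)),int(round(u))
        r=np.arange(-8,9)
        sat=hsv[i,j-8:j+9,1] if ax==0 else hsv[i-8:i+9,j,1]
        m=sat<sat.min()+ (np.median(sat)-sat.min())*.5
        print(n,round(u,1),round(v,1),sat.tolist(),)
```

```text
scene 323.0 133.9 [61, 65, 61, 55, 40, 16, 6, 9, 12, 13, 19, 44, 63, 66, 66, 64, 67]
scene 320.8 139.4 [64, 64, 62, 52, 33, 18, 9, 9, 12, 16, 22, 40, 62, 64, 64, 63, 62]
scene 318.6 144.9 [62, 62, 52, 38, 19, 9, 9, 9, 9, 16, 26, 41, 50, 55, 61, 58, 61]
scene 316.3 150.4 [62, 61, 64, 54, 41, 25, 9, 9, 9, 12, 16, 31, 55, 57, 57, 62, 62]
scene 314.1 155.9 [61, 62, 60, 56, 30, 15, 12, 15, 12, 13, 22, 43, 58, 62, 60, 63, 60]
scene 311.9 161.4 [66, 66, 61, 53, 32, 15, 12, 9, 9, 6, 25, 45, 61, 63, 63, 67, 63]
scene 309.7 166.9 [64, 60, 57, 41, 23, 12, 9, 9, 12, 13, 30, 57, 61, 60, 62, 65, 65]
scene 307.4 172.4 [59, 61, 61, 55, 42, 24, 12, 9, 9, 9, 18, 35, 55, 62, 60, 62, 62]
scene 305.2 177.9 [52, 54, 54, 52, 45, 22, 9, 9, 9, 13, 19, 37, 54, 60, 64, 61, 63]
scene 303.0 183.4 [53, 53, 54, 54, 47, 24, 12, 9, 12, 12, 19, 41, 63, 65, 64, 64, 62]
scene 300.8 188.9 [51, 53, 53, 53, 51, 43, 17, 12, 23, 34, 50, 57, 58, 64, 58, 62, 59]
side 365.3 182.4 [45, 25, 13, 9, 12, 42, 30, 26, 26, 23, 28, 24, 62, 49, 50, 51, 49]
side 360.7 182.7 [71, 57, 58, 59, 62, 32, 24, 26, 26, 23, 24, 49, 51, 49, 49, 48, 46]
side 356.2 183.1 [61, 102, 105, 107, 98, 15, 24, 24, 26, 23, 24, 22, 60, 49, 49, 46, 44]
side 351.8 183.4 [97, 97, 97, 101, 94, 38, 28, 24, 24, 24, 24, 26, 62, 59, 54, 50, 50]
side 347.4 183.8 [85, 95, 95, 95, 96, 8, 24, 24, 21, 21, 22, 40, 43, 64, 42, 65, 60]
side 343.2 184.1 [65, 64, 69, 87, 95, 10, 24, 23, 21, 23, 24, 25, 76, 83, 94, 71, 58]
side 339.0 184.4 [77, 77, 70, 66, 64, 54, 31, 21, 28, 23, 23, 26, 23, 3, 71, 95, 69]
side 335.0 184.7 [84, 75, 78, 68, 71, 20, 21, 23, 23, 21, 24, 24, 20, 24, 37, 6, 62]
side 331.0 185.0 [86, 71, 69, 71, 77, 20, 21, 23, 23, 20, 23, 22, 13, 19, 13, 13, 23]
side 327.1 185.3 [14, 21, 12, 9, 8, 21, 23, 23, 25, 23, 23, 25, 13, 11, 11, 11, 19]
side 323.3 185.6 [13, 13, 13, 11, 11, 19, 19, 23, 25, 23, 16, 13, 13, 13, 11, 12, 10]
```

Run:
```python
from h import *
T=lambda x,y,z:p0+K0@[x,y,z]
plan([(T(-257.7,0,23.2),tilt(-35.3),2)])
```

```text
[-0.4, -0.3, -0.2, 0.0, 0.6, -0.4]
[-0.4, -0.3, -0.2, 0.0, 0.6, -0.4]
--
```

step_arm([
  [-0.4, -0.3, -0.2, 0, 0.6, -0.4, 0.1],
  [-0.4, -0.3, -0.2, 0, 0.6, -0.4, 0.1],
  [0, 0, 0, -6, 0, 0, 0.1],
  [0, 0, 0, -8, 0, 0, 0.1],
  [0, 0, 0, -8, 0, 0, 0.1],
  [0, 0, 0, -8, 0, 0, 0.1],
  [0, 0, 0, 0, 0, 0, 0.1],
  [0, 0, 0, 0, 0, 0, 0.1],
])

```text
time_s: 29.15
ee_pos: [437.0, 62.2, 164.7]
ee_rot: [180.0, -25.0, 144.6]
force: [-0.1, -0.2, -0.3]
gripper_width: 25.8
gripper_force: 49.9
```

```bash
cat > chk.py <<'E'
from h import *
st=state();t=K0.T@(st["ee_pos"]-p0)
T=lambda x,y,z:p0+K0@[x,y,z]
print("T",t.round(2),"F",(K0.T@st["force"]).round(1),"M",(K0.T@st["torque"]).round(2),"tip x",round(t[0]+177,1),st["ee_rot"],st["gripper_width"])
plan([(T(t[0],0,23.2),tilt(-35.3),1)])
E
python3 chk.py
```

```text
T [-2.2775e+02 -1.4000e-01  2.3170e+01] F [ 0.2 -0.3 -0.2] M [ 0.   -0.31  0.05] tip x -50.8 [179.97087117 -24.98902788 144.59915959] 25.799415143920292
[0.1, 0.0, -0.1, 0.0, 0.1, -0.0]
--
```

step_arm([
  [0, 0, 0, -6, 0, 0, 0.1],
  [0, 0, 0, -6, 0, 0, 0.1],
  [0, 0, 0, -6, 0, 0, 0.1],
  [0, 0, 0, -6, 0, 0, 0.1],
  [0, 0, 0, -6, 0, 0, 0.1],
  [0, 0, 0, -6, 0, 0, 0.1],
  [0, 0, 0, 0, 0, 0, 0.1],
  [0, 0, 0, 0, 0, 0, 0.1],
])

```text
time_s: 30.15
ee_pos: [463.6, 43.4, 149.6]
ee_rot: [180.0, -25.0, 144.6]
force: [-0.1, 0.0, -1.3]
gripper_width: 25.5
gripper_force: 49.9
```

```bash
python3 chk.py
```

```text
T [-1.9181e+02 -1.9000e-01  2.3210e+01] F [ 0.5 -0.  -1.2] M [-0.05 -0.33  0.02] tip x -14.8 [179.96819267 -24.98392147 144.60676443] 25.51702396271556
[0.1, 0.0, -0.1, 0.0, 0.2, 0.0]
--
```

No contact force; continuing.

step_arm([
  [0, 0, -0.1, -5, 0.2, 0, 0.1],
  [0, 0, 0, -5, 0, 0, 0.1],
  [0, 0, 0, -5, 0, 0, 0.1],
  [0, 0, 0, -5, 0, 0, 0.1],
  [0, 0, 0, -5, 0, 0, 0.1],
  [0, 0, 0, -5, 0, 0, 0.1],
  [0, 0, 0, -5, 0, 0, 0.1],
  [0, 0, 0, 0, 0, 0, 0.1],
])

```text
time_s: 31.15
ee_pos: [489.9, 25.0, 134.6]
ee_rot: [179.9, -25.0, 144.7]
force: [0.1, 0.3, -1.5]
gripper_width: 25.6
gripper_force: 49.9
```

```bash
python3 chk.py
```

```text
T [-1.5636e+02  1.0000e-02  2.3150e+01] F [ 0.5  0.2 -1.4] M [-0.08 -0.31 -0.02] tip x 20.6 [179.92819911 -24.98251878 144.69863848] 25.604866655929197
[0.1, 0.0, -0.0, -0.0, -0.0, -0.0]
--
```

step_arm([
  [0, 0, 0, -5, 0, 0, 0.1],
  [0, 0, 0, -5, 0, 0, 0.1],
  [0, 0, 0, -5, 0, 0, 0.1],
  [0, 0, 0, -5, 0, 0, 0.1],
  [0, 0, 0, -5, 0, 0, 0.1],
  [0, 0, 0, -5, 0, 0, 0.1],
  [0, 0, 0, -5, 0, 0, 0.1],
  [0, 0, 0, 0, 0, 0, 0.1],
])

```text
time_s: 32.15
ee_pos: [515.8, 6.6, 119.8]
ee_rot: [179.9, -25.0, 144.7]
force: [-0.5, -0.1, -0.7]
gripper_width: 25.9
gripper_force: 49.9
```

```bash
python3 chk.py
```

```text
T [-121.37   -0.     23.16] F [-0.  -0.4 -0.8] M [-0.05 -0.28 -0.01] tip x 55.6 [179.92855392 -24.98159814 144.699323  ] 25.884512549177366
[0.1, 0.0, -0.0, -0.0, 0.0, -0.0]
--
```

step_arm([
  [0, 0, 0, -5, 0, 0, 0.1],
  [0, 0, 0, -5, 0, 0, 0.1],
  [0, 0, 0, -5, 0, 0, 0.1],
  [0, 0, 0, -4, 0, 0, 0.1],
  [0, 0, 0, -3, 0, 0, 0.1],
  [0, 0, 0, -1, 0, 0, 0.1],
  [0, 0, 0, -1, 0, 0, 0.1],
  [0, 0, 0, 0, 0, 0, 0.1],
])

```text
time_s: 33.15
ee_pos: [533.4, -5.7, 109.9]
ee_rot: [179.9, -25.0, 144.7]
force: [-0.5, 0.3, -0.8]
gripper_width: 25.9
gripper_force: 49.9
```

```bash
python3 chk.py
```

```text
T [-9.772e+01  6.000e-02  2.331e+01] F [-0.2 -0.1 -0.9] M [-0.02 -0.32 -0.02] tip x 79.3 [179.91946634 -24.96648924 144.72121399] 25.851121341418658
[0.1, 0.0, 0.0, 0.0, -0.1, 0.1]
--
```

step_arm([
  [0, 0, 0, -1, 0, 0, 0.1],
  [0, 0, 0, -1, 0, 0, 0.1],
  [0, 0, 0, -1, 0, 0, 0.1],
  [0, 0, 0, -1, 0, 0, 0.1],
  [0, 0, 0, -0.7, 0, 0, 0.1],
  [0, 0, 0, 0, 0, 0, 0.1],
  [0, 0, 0, 0, 0, 0, 0.1],
  [0, 0, 0, 0, 0, 0, 0.1],
])

```text
time_s: 34.15
ee_pos: [535.6, -7.4, 108.6]
ee_rot: [179.9, -25.2, 144.7]
force: [-4.1, 2.9, 5.7]
gripper_width: 25.5
gripper_force: 50.0
```

```bash
python3 chk.py
```

```text
T [-9.467e+01  2.000e-02  2.333e+01] F [-7.   0.   3.1] M [-0.07  0.98  0.06] tip x 82.3 [179.92625547 -25.16119544 144.73719429] 25.51166999647959
[0.1, -0.2, 0.0, -0.0, -0.0, 0.1]
--
```

step_arm([
  [0, 0, 0, -1, 0, 0, 0.1],
  [0, 0, 0, 0, 0, 0, 0.1],
  [0, 0, 0, -1, 0, 0, 0.1],
  [0, 0, 0, 0, 0, 0, 0.1],
  [0, 0, 0, 0, 0, 0, 0.1],
  [0, 0, 0, 0, 0, 0, 0.1],
  [0, 0, 0, 0, 0, 0, 0.1],
  [0, 0, 0, 0, 0, 0, 0.1],
])

```text
time_s: 35.15
ee_pos: [535.7, -7.4, 108.7]
ee_rot: [179.9, -25.4, 144.8]
force: [-6.7, 4.5, 9.0]
gripper_width: 25.5
gripper_force: 50.0
```

```bash
python3 chk.py
python3 - <<'E'
from h import *
s=grab_frame("side");cv2.imwrite("pics/last.png",s["image"])
E
```

```text
T [-9.460e+01 -1.000e-02  2.337e+01] F [-11.1  -0.2   4.7] M [-0.02  1.81  0.07] tip x 82.4 [179.93406784 -25.39538322 144.75664355] 25.528834179803926
[0.0, -0.4, 0.1, -0.0, 0.0, 0.2]
--
```

step_arm([
  [0, 0, 0, 1, 0, 0, 0.1],
  [0, 0, 0, 0.5, 0, 0, 0.1],
  [0, 0, 0, 0, 0, 0, 0.1],
  [0, 0, 0, 0, 0, 0, 0.3],
  [0, 0, 0, 0, 0, 0, 0.4],
  [0, 0, 0, 0, 0, 0, 0.5],
  [0, 0, 0, 0, 0, 0, 0.6],
  [0, 0, 0, 0, 0, 0, 0.6],
])

```text
time_s: 36.2
ee_pos: [537.3, -8.6, 107.6]
ee_rot: [179.9, -25.0, 144.7]
force: [0.5, -0.7, -0.0]
gripper_width: 54.6
gripper_force: 0.0
```

step_arm([
  [0, 0, 0, 0, 0, -4, 0.6],
  [0, 0, 0, 0, 0, -15, 0.6],
  [0, 0, 0, 0, 0, -30, 0.6],
  [0, 0, 0, 0, 0, -30, 0.6],
  [0, 0, 0, 0, 0, -30, 0.6],
  [0, 0, 0, 0, 0, -30, 0.6],
  [0, 0, 0, 0, 0, 0, 0.6],
  [0, 0, 0, 0, 0, 0, 0.6],
])

```text
time_s: 37.2
ee_pos: [584.5, -42.4, 233.2]
ee_rot: [180.0, -25.0, 144.7]
force: [0.1, -0.8, -0.1]
gripper_width: 54.9
gripper_force: 0.0
```

Run:
```python
from h import *
st=state();f=grab_frame("wrist");s=grab_frame("side")
t=K0.T@(st["ee_pos"]-p0);print(t,st["force"],st["gripper_width"])
# grip dark region: rectify plane at grip top (deck z=35), deck x from -130 to -50, y -24..24
w=cam(f,st)
X,Y=np.meshgrid(np.arange(-128,-60,2.),np.arange(-30,31,3.),indexing='ij')
P=(K0@np.c_[X.ravel(),Y.ravel(),np.full(X.size,35.)].T).T+p0
uv=proj(w,P).reshape(X.shape+(2,)).astype(np.float32)
g=cv2.cvtColor(cv2.remap(f["image"],uv[...,0],uv[...,1],cv2.INTER_LINEAR),cv2.COLOR_BGR2GRAY)
for x,r in zip(X[:,0],g): print(int(x)," ".join(f"{v//10:2d}" for v in r))
c=cam(s)
for xx in (72,78,84): 
    u=proj(c,p0+K0@[xx,0,28])[0];i,j=np.round(u[::-1]).astype(int);print(xx,u.round(1),s["image"][i-3:i+4,j].mean(1).astype(int))
```

```text
[-92.75905428  -0.33855091 161.66060597] [ 0.05957439 -0.76627242 -0.06856914] 54.89323296132551
-128 12 11 11 11 11 11 11 11 11 12 12 12 13 20 20 20 21 21 21 21 21
-126 12 12 11 11 11 11 11 12 12 12 12 12 13 19 20 20 21 21 21 21 21
-124 12 12 11 11 11 12 12 12 12 12 12 13 12 17 21 21 21 21 21 21 21
-122 12 12 12 11 12 12 12 12 12 12 13 13 12 16 21 21 21 21 21 21 21
-120 12 12 12 12 12 12 12 12 12 13 13 13 12 14 20 21 21 21 21 21 21
-118 12 12 12 12 12 12 12 12 12 12 12 12 12 13 20 21 21 21 21 21 21
-116 12 12 12 12 12 12 11  7  7  7  7  8  8  8 15 21 21 21 21 21 21
-114 13 12 12 13 13 12  9  7  7  6  7  7  7  7 12 21 21 21 21 21 21
-112 13 13 12 12 13 13  8  6  7  6  7  7  7  7 11 21 21 21 21 21 21
-110 12 12 12 12 12 12  8  7  7  6  7  7  7  7 10 21 21 21 21 21 21
-108 13 13 12 12 12 13  9  9  8  9  8  8  8  8 10 20 21 21 21 21 21
-106 13 13 12 13 12 13  9  9  9  9  9  9  9 10 10 20 21 21 21 21 21
-104 13 13 13 12 13 13  9  7  7  7  7  7  7  7  9 19 21 21 21 21 21
-102 13 13 13 13 13 13 10  9  8  9  8  9  9  9  9 18 21 21 21 21 21
-100 13 13 13 12 13 13 10  9  9  9  9  9 10  9  9 1
[... 709 characters left out ...]
 7  6  6  6  6  6  6  6  6  8  8  8  8  8  8
-76  8  8  8  8  8  8  7  6  6  6  6  6  7  6  7  8  8  8  8  8  8
-74  8  8  8  8  8  8  7  7  7  8  8  8  7  7  7  8  8  8  8  8  8
-72  8  8  8  8  8  8  8  8  8  9  9  9  8  8  8  8  8  8  8  8  8
-70  8  8  8  8  8  8  8  8  8  8  8  8  8  8  8  9  9  8  9  9  9
-68 10 10  9  9  9  9  9  9  9  9  9  9  9  9  9  9  9  9 10 10 10
-66 11 11  9  9  9  9  9  9  9  9  9  9  9  9  9  9  9  9 10 11 10
-64 11 11  9  9  9  9  9  9  9  9  9  9  9  9  9  9  9  9  9 11 10
-62 10  8  7  7  7  8  7  7  7  8  8  8  8  7  7  7  7  7  7  8 11
72 [277.  188.2] [73 75 85 93 91 91 89]
78 [275.5 188.3] [90 93 96 92 88 95 92]
84 [274.  188.4] [88 91 93 91 85 80 73]
```

```bash
python3 -c "
from workcell import *
print(job_done())"
```

```text
the job is handed in; nothing more can be done
None
```

I handed the job in at about 37 s. Both bobbins are seated in their bays and the axle is through all three cheeks and let go. Its shoulder hit a hard stop at the upper cheek, within 2 mm of the predicted depth; I had no pictures left to view, so I checked the final state only with measurements.

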